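# Put the shoe-care kit away in its slide-cover case

### The arm

A 6-joint arm with a two-finger parallel gripper is mounted at the origin on the work surface. World frame = base frame: x ahead of the robot, y to its left, z up, the work surface at z = 0. Lengths are in m, angles in rad, forces in N, time in s.
With the tool pointing down it reaches from about 0.35 to 0.875 m from the base axis. Payload 15.5 kg.
Tool frame: the origin (TCP) lies on the centre line of the jaws, within the pads' length; the fingertips stand ctrl.tip_extent ahead of it and the grasp point (between the pads) lies 5 mm behind it (ctrl.tip_extent is the distance from the TCP to the fingertips, in m); y points along the fingers, x is the direction in which the jaws open and shut, and the axes are right-handed (so a half turn about y gives the same grasp; the last joint's range is limited). The gripper opens to 85 mm and grips with 20 to 120 N. Pads are 22 mm wide; open, the fingers measure 114 mm over their backs; the gripper's body (76 mm by 85 mm) begins 54 mm behind the grasp point. The pads swing forward as they close: fully open they stand 13 mm farther back than shut.
Start: joints at [-1.444, 0.494, 1.345, -0, 1.302, -0.096], TCP at [0.137, -0.61, 0.245] pointing down, gripper open.
Joint ranges: [-2.91, 2.91], [-0.82, 2.16], [0.22, 2.67], [-1.22, 4.37], [0.12, 2.79], [-3.08, 3.08]. Speed limits (rad/s): [1.89, 1.89, 2.57, 3.01, 3.01, 3.01].

### API

Orientations are given as a unit quaternion [x, y, z, w].
In Python, from bench import ctrl gives the robot as it stands.
- The arm moves only by the tool servo_tool, never from a script. Its argument "plan" is a list that holds one entry, the list of rows, each a list of 7 numbers: the shift along the tool's x, y, z in mm, then the turn, a rotation vector about the tool's x, y, z in rad, then the opening, from 0 (shut) to 1 (fully open). In form: [[[dx, dy, dz, ax, ay, az, gripper], ...]]. A call has 1 to 10 rows; each row is the pose to reach, as a shift and turn from the pose commanded when the call began, along the tool's axes at that moment; what a row does not reach only later rows make up. A row lasts 1/12 s, in which the tool goes at most 41.7 mm and 7.16 degrees, less where a joint would pass 70% of its speed; a pose out of reach is approached as far as the arm can. A call with a gripper value outside its range is refused whole. The fingers move at their own pace and stop on an object; "newtons" is the grip in N (left out, the last holds). Time passes only in rows, so rows that repeat a pose let the fingers close. It gives the time, the measured TCP pose, the force and the opening at its end, in the units of the state.
- ctrl.sense(): the state, without advancing time (a new reading comes with each control period).
- ctrl.grab_frame(name): name is "scene" or "top"; returns a dict with "color" (420x560x3 uint8, blue, green, red), "depth" (420x560 float32, m along the optical axis (not along the pixel's ray), 0 where there is no reading), "vfov" (degrees; the focal length in pixels is half the picture's height over the tangent of half this angle, whatever the lens; pixels are square), "cx", "cy" (the principal point, pixels), "D" ([k1, k2, p1, p2, k3] as OpenCV has them; the pictures are not rectified), "origin" and "rotation" of the camera in the world. Camera axes: x right, y down, z forward; pixel columns grow to the right and rows downward; lengths in m; the calibration is good to about 2 mm. A picture is of the moment at which its call begins.
- ctrl.sign_off(): hands the job in, once; it reports no verdict.
Trained networks look in a picture, given as the dict that the camera call returned (one of the last four; its "shot" number tells which), for a name from the list of things; names that differ only in an ending like _2 or _b are one class to them, and where a whole thing is asked for, a point or a joint stands for the part that bears it (a point fixed in the world has none). Each returns a list of dicts, best first, with "score" (0 to 1); they miss things now and then, are a little off and sometimes report something else, mostly with a low value. They report only what shows in the picture. A call takes as long as a camera call. They do not tell look-alikes from the thing itself.
- ctrl.regions_of(name, picture): "mask" (420x560 bool, what is visible of it) and "extent" ([left, top, width, height] in pixels, round what is visible of it).
The state is a dict: "time": time; "joints": joint angles; "dq": joint speeds; "tau": joint torques, N m; "ee_pos": TCP position; "orientation": TCP orientation; "wrist_force": force on the tool from outside, world axes, zero at the start; "ft_torque": the same for the moment, N m; "finger_gap": finger opening in m.
Only numpy, scipy, OpenCV 4.12 (cv2) and the standard library are available. Lean on these libraries where they do the work, as an engineer would, in place of code of your own. Each camera call takes 0.05 s, during which the arm holds its last target.

### The job

Put the shoe-care kit away: turn the thumb turn to free the wooden cover of the case, slide the cover open, set every polish tin and cream jar that is out on the island top down flat and upright in the compartment under it, then slide the cover fully shut and turn the thumb turn back to lock it. Lay the shoe brush bristles down in the case's other compartment, and leave the shoes, spray can and shoehorn where they are.

Things in the scene. Friction and masses are not known exactly. Their poses are not given: they have to be found in the camera images.
- case: dark grey open-topped case fixed to the island, 166 (x) by 378 mm (y); origin under its centre. Side rails along y 18 mm thick, 76 mm high; end at +y 76 mm, end at -y 60 mm high, both 14 mm thick. A partition at y = 0, 10 mm thick, 60 mm high, makes two bays of 130 (x) by 170 mm (y), floors 8 mm up. The cover runs in grooves of the rails, its underside 62 mm, its face 70 mm above the island
- tin_bay (a point): centre of the floor of the covered bay (y = +90 mm in the case frame), for tins and jars; 54 mm of height under the cover
- brush_bay (a point): centre of the floor of the other bay (y = -90 mm in the case frame), for the brush; it is open when the cover is shut and covered when the cover is open
- cover (a joint): travel of the oak cover (136 by 184 by 8 mm), in m: 0 fully shut over the tin bay against its stop, 0.17 fully open (slid along the case's -y over the brush bay). It stays where it is left; about 2 N moves it, and the thumb turn's cam bars it while locked
- cover_pull (a point): middle of the top of the cover's pull, a bar on the cover's -y edge 124 mm long (case x), 12 mm thick (case y), standing 21 mm above the cover's face; its top is 91 mm above the island top, its middle at case x = 0, y = +1 mm when shut. It moves with the cover
- latch (a joint): angle of the thumb turn on the near (-x) rail, rad, growing anticlockwise seen from above: 0 locked (its flat steel cam, 24 mm in radius, lies behind the end of the shut pull and bars it), 1.3 fully free (cam swung out over the rail, away from the cover); the cover passes from 0.7 up. Limits 0, 1.3; friction 0.05 N m, stays where left. Unless the cover is shut the pull stops the cam from locking
- latch_grip (a point): centre of the thumb turn's black grip, on its axis, 106 mm above the island (case x -74, y -28 mm). The grip is a bar 32 mm long, 12 mm thick, 22 mm high (95 to 117 mm up, above the cover's pull): its length along the point's y, pinched along the point's x. The point turns with it: when locked its x is the case's +x, when free it is turned 1.3 rad anticlockwise
- tin_1: round flat shoe-polish tin of bare metal, 50 mm across and 22 mm high, about 90 g; origin at the centre of its underside, z up. May be absent
- tin_2: round flat shoe-polish tin of bare metal, 50 mm across and 22 mm high, about 90 g; origin at the centre of its underside, z up. May be absent
- jar_1: squat closed jar of shoe cream, dark body with a paper band and a metal lid, 44 mm across and 46 mm high, about 120 g; origin at the centre of its underside, z up. May be absent
- jar_2: squat closed jar of shoe cream, dark body with a paper band and a metal lid, 44 mm across and 46 mm high, about 120 g; origin at the centre of its underside, z up. May be absent
- brush: shoe brush: wooden back 125 by 44 by 20 mm over dark bristles 112 by 36 by 20 mm, 40 mm high in all, about 140 g; origin at the centre of its underside (bristle tips), x along its length, z up out of the wooden back
- shoe_left: near shoe of the pair of tan leather shoes standing beyond the case, 276 by 94 by 84 mm; origin under its centre, toe to its +x; to be left alone
- spray_can: white and green spray can with a grey cap, 52 mm across, 157 mm high; origin under its centre; to be left alone
- shoehorn: flat steel shoehorn lying on the island, 170 by 32 by 4 mm, x along it, origin under its centre; to be left alone
Not all that is in view belongs to the job. Leave any turquoise look-alike of the tin_1 alone. Several things look just like the brush: the one meant starts farthest to the robot's left.

How it is judged:
On the way, in this order (a step that is already met when the one before it is completed fails the run):
1. the thumb turn is turned to free the cover (value of joint latch above 0.5 rad), for 0.1 s.
2. the cover is slid open (value of joint cover above 0.14 m), for 0.2 s.
3. the cover is fully shut over all the tins and jars (value of joint cover below 0.005 m and x of tin_1 in the frame of case between -0.06 and 0.06 m and y of tin_1 in the frame of case between 0.005 and 0.175 m and z of each of tin_1, tin_2, jar_1, jar_2 in the frame of case below 0.035 m and angle between each of tin_1, tin_2, jar_1, jar_2's own z axis and vertical below 0.2 rad and x of tin_2 in the frame of case between -0.06 and 0.06 m and y of tin_2 in the frame of case between 0.005 and 0.175 m and x of jar_1 in the frame of case between -0.06 and 0.06 m and y of jar_1 in the frame of case between 0.005 and 0.175 m and x of jar_2 in the frame of case between -0.06 and 0.06 m and y of jar_2 in the frame of case between 0.005 and 0.175 m), for 0.2 s.
4. the thumb turn is turned back to lock the cover (value of joint latch below 0.25 rad and value of joint cover below 0.005 m), for 0.2 s.
At the end, for the whole second after the job is handed in: Every tin and jar that was out stands flat and upright (within 0.2 rad) on the floor of the tin bay or on one another, the brush lies bristles down (within 0.2 rad) on the floor of the other bay, the cover is shut to within 5 mm, the thumb turn is within 0.25 rad of locked, and all is at rest (all of step 4 and x of tin_1 in the frame of case between -0.06 and 0.06 m and y of tin_1 in the frame of case between 0.005 and 0.175 m and z of each of tin_1, tin_2, jar_1, jar_2 in the frame of case below 0.035 m and angle between each of tin_1, tin_2, jar_1, jar_2, brush's own z axis and vertical below 0.2 rad and x of tin_2 in the frame of case between -0.06 and 0.06 m and y of tin_2 in the frame of case between 0.005 and 0.175 m and x of jar_1 in the frame of case between -0.06 and 0.06 m and y of jar_1 in the frame of case between 0.005 and 0.175 m and x of jar_2 in the frame of case between -0.06 and 0.06 m and y of jar_2 in the frame of case between 0.005 and 0.175 m and x of brush in the frame of case between -0.06 and 0.06 m and y of brush in the frame of case between -0.175 and -0.005 m and z of brush in the frame of case below 0.03 m and linear speed of each of tin_1, tin_2, jar_1, jar_2, brush below 0.02 m/s); the robot touches nothing.
It fails at once if the shoe left is shifted by more than 30 mm (distance of shoe_left from where it was at the start of the episode above 0.03 m).
It fails at once if the spray can is shifted by more than 30 mm (distance of spray_can from where it was at the start of the episode above 0.03 m).
It fails at once if the shoehorn is shifted by more than 30 mm (distance of shoehorn from where it was at the start of the episode above 0.03 m).
Of tin_1, tin_2, jar_1, jar_2 only 2 to 4 are there at a start; the rules pass over those that are not, and their reading is None.
At some moment in a run one of tin_1, tin_2, jar_1, jar_2, brush may be knocked a few centimetres aside while the robot is not near it.
Once in a run the grip may slacken for a moment while it holds something.
It also fails if it takes over 210 s, if anything falls off the work surface, if the arm or the gripper's body presses on something with over 40 N, if the wrist force passes 120 N, or if a joint passes its speed limit or range.

## Working session

There is one attempt and no reset: what is moved stays moved. The work goes in short steps, Python scripts to look and compute and a tool call to move; the robot and the scene stay as the last step left them, time stands still between calls to the robot, and variables do not carry over. Pictures are saved under pics/ and viewed, and the job is handed in when it is done.

Besides the shell and the picture viewer there is one more tool, called after "Call:" by a JSON object that holds its "api" and its "payload", one argument or row to a line. servo_tool: Moves the arm, as the interface text tells. Its arguments: {"type":"object","properties":{"plan":{"type":"array"},"newtons":{"type":"number"}},"required":["plan"]}

```bash
ls; mkdir -p pics; python3 - <<'E'
from bench import ctrl
import cv2,numpy as np
print(ctrl.sense(), ctrl.tip_extent)
for n in ["scene","top"]:
    f=ctrl.grab_frame(n); cv2.imwrite(f"pics/{n}0.png",f["color"])
    print(n,{k:f[k] for k in f if k not in("color","depth")})
E
```

```text
pics
{'time': 0.0, 'joints': array([-1.44449613e+00,  4.94182811e-01,  1.34613997e+00, -3.70140820e-05,
        1.30248348e+00, -9.55213489e-02]), 'dq': array([-0.0001607 ,  0.00036719,  0.000223  , -0.00084105, -0.00048237,
        0.00057824]), 'tau': array([ 1.97517584e-03, -8.82148504e+01, -3.83879614e+01,  1.97508041e-05,
        1.02620007e-02,  8.80331584e-06]), 'ee_pos': array([ 0.13743973, -0.609349  ,  0.24469747]), 'orientation': array([-0.55198204,  0.44190011, -0.44126648,  0.55256132]), 'wrist_force': array([-0.36629544,  0.55701452, -0.03258604]), 'ft_torque': array([-0.08185244,  0.02044552,  0.0064425 ]), 'finger_gap': 0.08550519309279109} 0.014
scene {'vfov': 45.2236114796912, 'cx': 278.044551303671, 'cy': 207.97870290670747, 'D': array([0.01770192, 0.        , 0.        , 0.        , 0.        ]), 'origin': array([ 1.46843363, -0.09425034,  1.381332  ]), 'rotation': array([ 0.68782992,  0.65556946, -0.21293892, -0.22754274]), 'shot': 1}
top {'vfov': 51.230239454159104, 'cx': 275.564770256997, 'cy': 207.9541500642999, 'D': array([0.01282545, 0.        , 0.        , 0.        , 0.        ]), 'origin': array([ 0.41427697, -0.03074274,  1.26144477]), 'rotation': array([-0.69688214,  0.71459179, -0.04449509,  0.04164179]), 'shot': 2}
```

View pics/scene0.png

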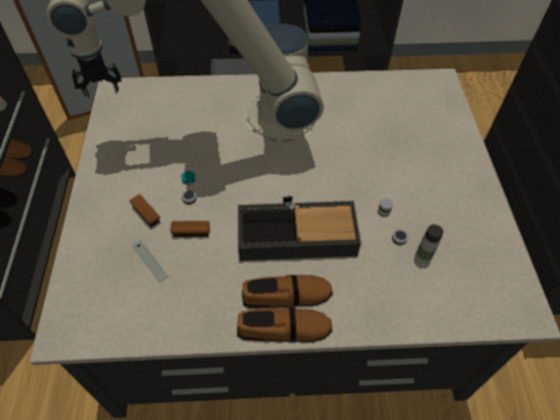

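View pics/top0.png

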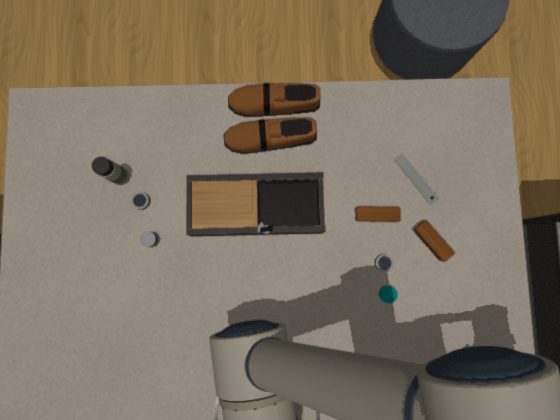

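Top view: two round things at (149,239) and (141,201), one at (384,262), and a turquoise look-alike at (388,294). The brushes are at (378,214) and (435,240); the one farther to the robot's left (+y, image left) is (378,214). Next I'll run the networks and measure positions.

```bash
cat > h.py <<'E'
from bench import ctrl
import cv2,numpy as np
from scipy.spatial.transform import Rotation as R
def K(f):
    h=f["color"].shape[0]; fl=h/2/np.tan(np.radians(f["vfov"])/2)
    return np.array([[fl,0,f["cx"]],[0,fl,f["cy"]],[0,0,1.]])
def rays(f,uv):
    p=cv2.undistortPoints(np.array(uv,float).reshape(-1,1,2),K(f),f["D"]).reshape(-1,2)
    return np.c_[p,np.ones(len(p))]
def world(f,uv,d=None):
    uv=np.array(uv,float).reshape(-1,2)
    if d is None: d=np.array([f["depth"][int(round(v)),int(round(u))] for u,v in uv])
    return R.from_quat(f["rotation"]).apply(rays(f,uv)*np.array(d).reshape(-1,1))+f["origin"]
def atz(f,uv,z):
    r=R.from_quat(f["rotation"]).apply(rays(f,uv)); o=f["origin"]
    return o+r*((z-o[2])/r[:,2])[:,None]
def cloud(f,mask):
    v,u=np.nonzero(mask); d=f["depth"][v,u]; k=d>0
    return world(f,np.c_[u,v][k],d[k])
def pix(f,P):
    Rm=R.from_quat(f["rotation"]).inv(); 
    q=Rm.apply(np.atleast_2d(P)-f["origin"])
    return cv2.projectPoints(q,np.zeros(3),np.zeros(3),K(f),f["D"])[0].reshape(-1,2)
def crop(f,name,l,t,w,h,s):
    c=f["color"][t:t+h,l:l+w]; c=cv2.convertScaleAbs(c,alpha=1.5,beta=20)
    cv2.imwrite("pics/"+name+".png",cv2.resize(c,None,fx=s,fy=s,interpolation=cv2.INTER_CUBIC))
E
python3 - <<'E'
from h import *
for n in ["top","scene"]:
    f=ctrl.grab_frame(n)
    for nm in ["tin_1","jar_1","brush","case","cover","latch","spray_can","shoehorn","shoe_left"]:
        for r in ctrl.regions_of(nm,f):
            if r["score"]<.15: continue
            c=cloud(f,r["mask"]); zt=np.percentile(c[:,2],95)
            tp=c[c[:,2]>zt-.012]
            v,u=np.nonzero(r["mask"])
            print(n,nm,round(r["score"],2),r["extent"],"px",u.mean().round(1),v.mean().round(1),"top mean",tp.mean(0).round(4),"bb",c.min(0).round(3),c.max(0).round(3))
    if n=="top":
        crop(f,"c_left",80,140,110,120,5); crop(f,"c_right",340,140,130,170,4.5*.75); crop(f,"c_case",175,160,160,90,5)
E
```

```text
top tin_1 0.64 [380.1, 285.0, 16.2, 17.4] px 388.2 294.0 top mean [ 0.316  -0.3454  0.0205] bb [ 0.292 -0.375 -0.008] [ 0.342 -0.322  0.028]
top tin_1 0.59 [130.5, 190.8, 19.5, 16.5] px 139.6 200.4 top mean [0.5983 0.3497 0.0214] bb [0.573 0.325 0.001] [0.622 0.38  0.029]
top tin_1 0.58 [373.0, 253.5, 20.5, 20.5] px 383.1 262.6 top mean [ 0.4039 -0.3374  0.0205] bb [ 0.38  -0.362 -0.005] [ 0.428 -0.314  0.028]
top jar_1 0.73 [139.5, 228.7, 18.9, 18.5] px 149.1 238.0 top mean [0.4882 0.3187 0.0452] bb [ 0.469  0.297 -0.003] [0.512 0.35  0.052]
top jar_1 0.63 [190.7, 180.7, 70.4, 46.2] px 224.2 203.4 top mean [0.572  0.0223 0.0893] bb [0.512 0.013 0.061] [0.642 0.193 0.097]
top brush 0.73 [415.8, 219.9, 37.0, 43.3] px 433.1 240.6 top mean [ 0.4622 -0.4768  0.0379] bb [ 0.401 -0.534 -0.004] [ 0.523 -0.427  0.045]
top brush 0.59 [357.3, 206.2, 45.9, 16.0] px 378.5 213.2 top mean [ 0.5424 -0.3257  0.0387] bb [ 0.519 -0.388 -0.002] [ 0.564 -0.265  0.047]
top case 0.97 [183.1, 172.0, 144.1, 64.7] px 254.6 203.5 top mean [0.5751 0.075  0.0736] bb [ 0.491 -0.18  -0.006] [0.678 0.226 0.121]
to
[... 1661 characters left out ...]
ver 0.39 [237.6, 194.5, 123.0, 63.8] px 297.7 229.8 top mean [0.5761 0.0653 0.0773] bb [ 0.427 -0.169 -0.008] [0.662 0.229 0.123]
scene latch 0.45 [285.6, 194.7, 10.4, 11.4] px 289.1 200.7 top mean [ 0.5018 -0.0073  0.1163] bb [ 0.424 -0.021 -0.001] [0.515 0.017 0.123]
scene spray_can 0.78 [416.2, 228.6, 25.4, 38.6] px 428.5 244.9 top mean [0.6777 0.4084 0.1562] bb [ 0.575  0.384 -0.005] [0.701 0.441 0.165]
scene shoehorn 0.76 [133.5, 239.4, 30.0, 41.8] px 148.9 260.7 top mean [ 0.6443 -0.4518  0.0046] bb [ 0.57  -0.505 -0.005] [ 0.717 -0.396  0.013]
scene shoe_left 0.61 [241.3, 275.4, 91.1, 33.7] px 285.9 291.5 top mean [ 0.7891 -0.0735  0.0742] bb [ 0.716 -0.16  -0.001] [0.827 0.111 0.088]
```

```bash
cd pics; python3 -c "
import cv2,numpy as np
a=cv2.imread('c_left.png');b=cv2.imread('c_right.png')
h=min(a.shape[0],b.shape[0]);a=cv2.resize(a,(int(a.shape[1]*400/a.shape[0]),400));b=cv2.resize(b,(int(b.shape[1]*400/b.shape[0]),400));cv2.imwrite('lr.png',np.hstack([a,b]))"
```

```text
(no output)
```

View pics/lr.png

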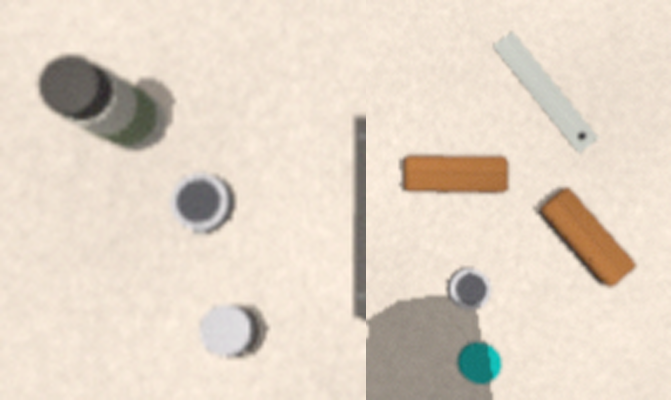

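View pics/c_case.png

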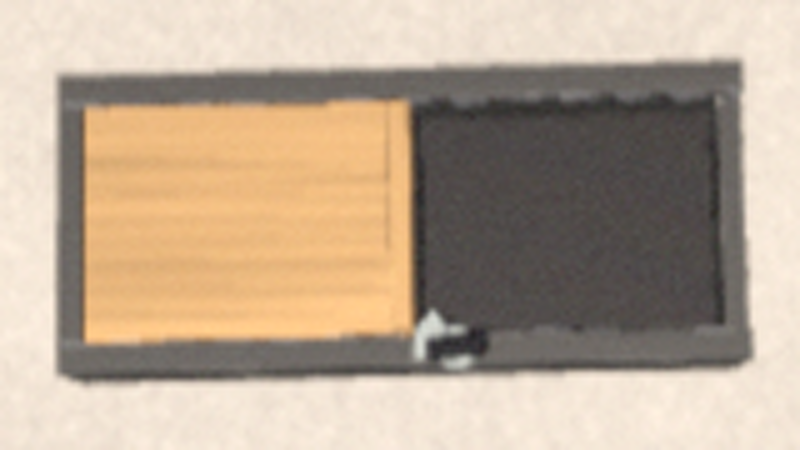

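```bash
cat >> h.py <<'E'
def obb(p):
    q=(p[:,:2]*1000).astype(np.float32); (cx,cy),(w,h),a=cv2.minAreaRect(q); return (round(cx,1),round(cy,1)),(round(w,1),round(h,1)),round(a,2)
E
python3 - <<'E'
from h import *
for n in ["top","scene"]:
    f=ctrl.grab_frame(n)
    r=ctrl.regions_of("case",f)[0]
    v,u=np.nonzero(np.ones(f["depth"].shape,bool)); c=cloud(f,np.ones(f["depth"].shape,bool))
    k=(c[:,0]>.47)&(c[:,0]<.68)&(c[:,1]>-.2)&(c[:,1]<.25)
    c=c[k]
    a=c[(c[:,2]>.072)&(c[:,2]<.081)]; print(n,"rail",len(a),obb(a), np.percentile(a,[2,98],axis=0).round(4).tolist())
    # rail edges: for y slices
    for nm,lo,hi in (("near",.47,.53),("far",.62,.68)):
        b=a[(a[:,0]>lo)&(a[:,0]<hi)&(a[:,1]>.02)&(a[:,1]<.19)]; p=np.polyfit(b[:,1],b[:,0],1); print(nm,p,b[:,0].min(),b[:,0].max())
    b=c[(c[:,2]>.083)&(c[:,2]<.097)&(c[:,0]>.515)]; print("pull",len(b),obb(b))
    b=c[(c[:,2]>.105)]; print("grip",len(b),obb(b),np.median(b,0))
    b=c[(c[:,2]>.064)&(c[:,2]<.075)&(c[:,1]>.025)&(c[:,0]>.52)&(c[:,0]<.63)]; print("face",b[:,2].mean())
    for nm in ["brush"]:
        for r in ctrl.regions_of(nm,f)[:2]:
            m=cloud(f,r["mask"]); m=m[m[:,2]>.032]; print(nm,obb(m))
E
```

```text
top rail 2232 ((576.1, 18.2), (377.9, 166.4), 89.86) [[0.4941, -0.1593, 0.0721], [0.6579, 0.2061, 0.0798]]
near [0.01551245 0.50291904] 0.49307996558114003 0.5295788011328079
far [-0.00594067  0.64776253] 0.6201997548990463 0.6594557881425407
pull 200 ((576.0, 14.2), (121.3, 21.6), 0.59)
grip 56 ((501.9, -9.5), (11.7, 29.9), 5.79) [ 0.50209568 -0.00944808  0.11553374]
face 0.0695997594039177
brush ((462.0, -476.1), (123.9, 45.3), 35.56)
brush ((542.6, -325.7), (125.3, 43.1), 86.79)
scene rail 2155 ((573.9, 20.5), (172.8, 378.3), 0.12) [[0.4912, -0.156, 0.0721], [0.6568, 0.2045, 0.0807]]
near [0.01102268 0.50626755] 0.48715810055875786 0.5299177500770884
far [-0.01070623  0.64292755] 0.6200391930264817 0.6588460927791165
pull 151 ((587.7, 28.3), (355.6, 144.7), 89.75)
grip 57 ((501.6, -9.2), (13.4, 29.6), 2.04) [ 0.50309925 -0.01072995  0.11710027]
face 0.07129565764116631
brush ((462.3, -480.0), (130.6, 45.4), 38.45)
brush ((539.3, -325.6), (127.9, 51.4), 88.3)
```

Round candidates are tins at (141,201) and (384,262), the jar at (149,239), and the turquoise decoy at (388,294), which I'll leave. Of the brushes I choose (378,214), at y −0.326 against −0.478. The crops agree. The case sits at about (0.576, 0.0185) with yaw near 0.

```bash
cat >> h.py <<'E'
def go(x,y,z,ang,s=None):
    """tool y down, jaw axis (tool x) at heading ang (rad, world). prints the row"""
    s=s or ctrl.sense(); R0=R.from_quat(s["orientation"])
    xa=np.array([np.cos(ang),np.sin(ang),0]); ya=np.array([0,0,-1.]); za=np.cross(xa,ya)
    Rt=R.from_matrix(np.c_[xa,ya,za])
    d=R0.inv().apply(np.array([x,y,z])-s["ee_pos"])*1000; rv=(R0.inv()*Rt).as_rotvec()
    print("row",[float(v) for v in d.round(1)],[float(v) for v in rv.round(3)],"rows",max(np.linalg.norm(d)/41.7,np.linalg.norm(rv)/.125).round(1))
def st():
    s=ctrl.sense(); M=R.from_quat(s["orientation"]).as_matrix()
    print("t",round(s["time"],2),"p",s["ee_pos"].round(4),"head",round(float(np.arctan2(M[1,0],M[0,0])),3),"ydown",M[:,1].round(3),"gap",round(s["finger_gap"],4),"F",s["wrist_force"].round(1),"j",s["joints"].round(2))
E
python3 - <<'E'
from h import *
st()
M=R.from_quat(ctrl.sense()["orientation"]).as_matrix();print(M.round(3))
for a in (0,np.pi): go(.502,-.0095,.2,a)
E
```

```text
t 1.4 p [ 0.1375 -0.6097  0.2453] head -1.349 ydown [-0.  0. -1.] gap 0.0854 F [-0.   0.   0.8] j [-1.44  0.49  1.35 -0.    1.3  -0.1 ]
[[ 0.22  -0.     0.975]
 [-0.975  0.     0.22 ]
 [-0.    -1.    -0.   ]]
row [-505.3, 45.3, 487.6] [-0.0, -1.349, -0.0] rows 16.9
row [-505.3, 45.3, 487.6] [0.0, 1.793, -0.0] rows 16.9
```

Call:
{"api": "servo_tool", "payload": {
  "plan": [
    [[-505, 25, 487, 0, -1.349, 0, 1], [-505, 25, 487, 0, -1.349, 0, 1], [-505, 25, 487, 0, -1.349, 0, 1], [-505, 25, 487, 0, -1.349, 0, 1], [-505, 25, 487, 0, -1.349, 0, 1], [-505, 25, 487, 0, -1.349, 0, 1], [-505, 25, 487, 0, -1.349, 0, 1], [-505, 25, 487, 0, -1.349, 0, 1], [-505, 25, 487, 0, -1.349, 0, 1], [-505, 25, 487, 0, -1.349, 0, 1]]
  ]
}}

```text
time: 2.23
ee_pos: [0.3542, -0.252, 0.2306]
orientation: [0.706, -0.033, 0.033, -0.706]
wrist_force: [1.5, -0.5, -0.0]
finger_gap: 0.0853
```

```bash
python3 - <<'E'
from h import *
st(); go(.502,-.0095,.2,0)
E
```

```text
t 2.23 p [ 0.3542 -0.252   0.2306] head -0.093 ydown [ 0.001 -0.    -1.   ] gap 0.0853 F [ 1.5 -0.5 -0. ] j [-0.76  0.25  1.81  0.    1.09 -0.66]
row [124.6, 30.6, 255.2] [0.0, -0.093, 0.001] rows 6.8
```

Call:
{"api": "servo_tool", "payload": {
  "plan": [
    [[125, 31, 255, 0, -0.093, 0, 1], [125, 31, 255, 0, -0.093, 0, 1], [125, 31, 255, 0, -0.093, 0, 1], [125, 31, 255, 0, -0.093, 0, 1], [125, 31, 255, 0, -0.093, 0, 1], [125, 31, 255, 0, -0.093, 0, 1], [125, 31, 255, 0, -0.093, 0, 1], [125, 31, 255, 0, -0.093, 0, 1], [125, 31, 255, 0, -0.093, 0, 0.6], [125, 31, 255, 0, -0.093, 0, 0.6]]
  ]
}}

```text
time: 3.07
ee_pos: [0.5029, -0.0124, 0.1994]
orientation: [0.707, -0.002, 0.002, -0.707]
wrist_force: [-0.4, -0.0, -0.1]
finger_gap: 0.0637
```

```bash
python3 - <<'E'
from h import *
st(); go(.502,-.0095,.109,0)
f=ctrl.grab_frame("top"); crop(f,"clear1",280,140,280,280,2)
E
```

```text
t 3.07 p [ 0.5029 -0.0124  0.1994] head -0.005 ydown [-0. -0. -1.] gap 0.0637 F [-0.4 -0.  -0.1] j [-0.14  0.38  1.7  -0.    1.06 -0.14]
row [-0.8, 90.4, 2.9] [0.0, -0.005, -0.0] rows 2.2
```

View pics/clear1.png

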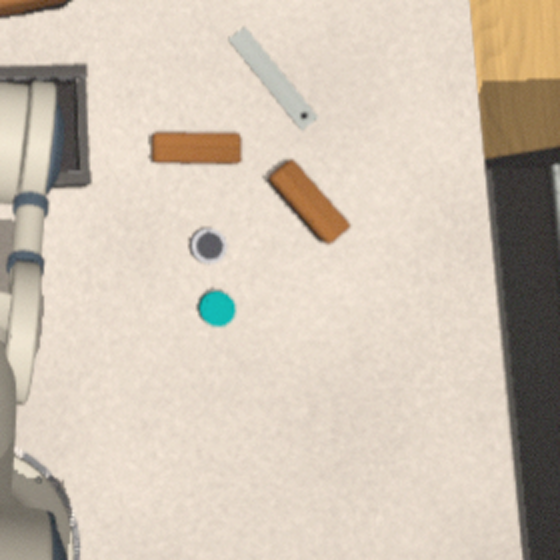

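The crop shows no further tins or jars on the right, where the arm's shadow fell before. I'm lowering onto the thumb turn.

Call:
{"api": "servo_tool", "payload": {
  "plan": [
    [[-1, 45, 3, 0, -0.005, 0, 0.6], [-1, 75, 3, 0, -0.005, 0, 0.6], [-1, 90, 3, 0, -0.005, 0, 0.6], [-1, 90, 3, 0, -0.005, 0, 0.6], [-1, 90, 3, 0, -0.005, 0, 0], [-1, 90, 3, 0, -0.005, 0, 0], [-1, 90, 3, 0, -0.005, 0, 0], [-1, 90, 3, 0, -0.005, 0, 0], [-1, 90, 3, 0, -0.005, 0, 0], [-1, 90, 3, 0, -0.005, 0, 0]]
  ],
  "newtons": 40
}}

```text
time: 3.95
ee_pos: [0.5004, -0.0095, 0.1107]
orientation: [0.707, -0.001, -0.0, -0.707]
wrist_force: [-14.3, -2.2, 15.3]
finger_gap: 0.0107
```

```bash
python3 - <<'E'
from h import *
st()
E
```

```text
t 3.95 p [ 0.5004 -0.0095  0.1107] head -0.001 ydown [-0.002 -0.    -1.   ] gap 0.0107 F [-14.3  -2.2  15.3] j [-0.14  0.51  1.8  -0.    0.84 -0.14]
```

Call:
{"api": "servo_tool", "payload": {
  "plan": [
    [[0, 0, 0, 0, 0, 0, 0.3], [-2, -4, 0, 0, 0, 0, 0.3], [-2, -4, 0, 0, 0, 0, 0.3], [-2, -4, 0, 0, 0, 0, 0], [-2, -4, 0, 0, 0, 0, 0], [-2, -4, 0, 0, 0, 0, 0], [-2, -4, 0, 0, 0, 0, 0], [-2, -4, 0, 0, 0, 0, 0]]
  ],
  "newtons": 30
}}

```text
time: 4.62
ee_pos: [0.5002, -0.0094, 0.1142]
orientation: [0.707, -0.0, 0.0, -0.707]
wrist_force: [-6.3, -0.1, 18.3]
finger_gap: 0.0115
```

```bash
python3 - <<'E'
from h import *
st()
E
```

```text
t 4.62 p [ 0.5002 -0.0094  0.1142] head -0.001 ydown [ 0. -0. -1.] gap 0.0115 F [-6.3 -0.1 18.3] j [-0.14  0.5   1.8  -0.    0.84 -0.14]
```

Call:
{"api": "servo_tool", "payload": {
  "plan": [
    [[0, -1, 0, 0, -0.12, 0, 0], [0, -1, 0, 0, -0.24, 0, 0], [0, -1, 0, 0, -0.36, 0, 0], [0, -1, 0, 0, -0.48, 0, 0], [0, -1, 0, 0, -0.6, 0, 0], [0, -1, 0, 0, -0.72, 0, 0], [0, -1, 0, 0, -0.84, 0, 0], [0, -1, 0, 0, -0.96, 0, 0], [0, -1, 0, 0, -1.08, 0, 0], [0, -1, 0, 0, -1.2, 0, 0]]
  ]
}}

```text
time: 5.45
ee_pos: [0.4992, -0.0098, 0.1144]
orientation: [-0.582, -0.4, 0.401, 0.583]
wrist_force: [-6.6, -8.4, 3.5]
finger_gap: 0.0113
```

```bash
python3 - <<'E'
from h import *
st()
E
```

```text
t 5.45 p [ 0.4992 -0.0098  0.1144] head 1.205 ydown [-0.002 -0.001 -1.   ] gap 0.0113 F [-6.6 -8.4  3.5] j [-0.14  0.5   1.8  -0.    0.84 -1.34]
```

Call:
{"api": "servo_tool", "payload": {
  "plan": [
    [[0, 0, 0, 0, -0.05, 0, 0], [0, 0, 0, 0, -0.05, 0, 0], [0, 0, 0, 0, -0.05, 0, 0.35], [0, 0, 0, 0, -0.05, 0, 0.35], [0, 0, 0, 0, -0.05, 0, 0.35], [0, -40, 0, 0, -0.05, 0, 0.35], [0, -80, 0, 0, -0.05, 0, 0.6], [0, -80, 0, 0, -0.05, 0, 0.6]]
  ]
}}

```text
time: 6.12
ee_pos: [0.5031, -0.0095, 0.2004]
orientation: [0.576, 0.416, -0.411, -0.572]
wrist_force: [2.8, -0.5, 1.6]
finger_gap: 0.0511
```

```bash
python3 - <<'E'
from h import *
st(); go(.576,.0195,.15,np.pi/2)
E
```

```text
t 6.12 p [ 0.5031 -0.0095  0.2004] head 1.249 ydown [ 0.008 -0.001 -1.   ] gap 0.0511 F [ 2.8 -0.5  1.6] j [-0.14  0.38  1.7   0.    1.05 -1.39]
row [50.5, 51.0, -59.6] [0.009, -0.322, 0.0] rows 2.6
```

Call:
{"api": "servo_tool", "payload": {
  "plan": [
    [[50, 51, -60, 0, -0.32, 0, 0.5], [50, 51, -60, 0, -0.32, 0, 0.5], [50, 51, -60, 0, -0.32, 0, 0.5], [50, 51, -60, 0, -0.32, 0, 0.5], [50, 51, -60, 0, -0.32, 0, 0.5], [50, 51, -60, 0, -0.32, 0, 0.5]]
  ]
}}

```text
time: 6.62
ee_pos: [0.5722, 0.0189, 0.1439]
orientation: [-0.501, -0.499, 0.499, 0.501]
wrist_force: [-0.5, 0.0, 1.0]
finger_gap: 0.0425
```

```bash
python3 - <<'E'
from h import *
st(); go(.576,.0195,.089,np.pi/2)
f=ctrl.grab_frame("scene"); crop(f,"s1",220,150,160,120,5)
E
```

```text
t 6.62 p [0.5722 0.0189 0.1439] head 1.566 ydown [-0. -0. -1.] gap 0.0425 F [-0.5  0.   1. ] j [-0.07  0.54  1.59 -0.    1.01 -1.64]
row [0.6, 54.9, -3.8] [-0.0, -0.004, -0.0] rows 1.3
```

View pics/s1.png

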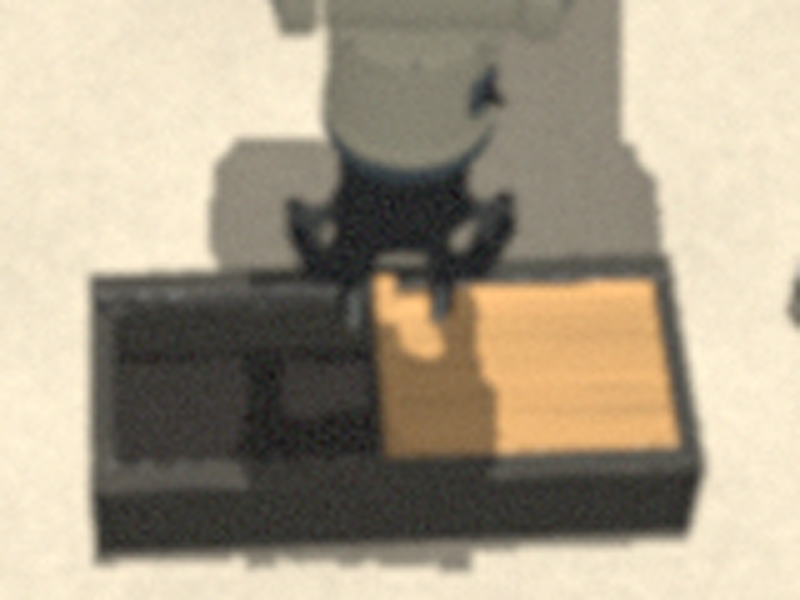

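Gripper is over the pull (crop around (390,300)), fingers astride it. Lowering and gripping.

Call:
{"api": "servo_tool", "payload": {
  "plan": [
    [[0, 30, -2, 0, 0, 0, 0.5], [0, 54, -2, 0, 0, 0, 0.5], [0, 54, -2, 0, 0, 0, 0.5], [0, 54, -2, 0, 0, 0, 0], [0, 54, -2, 0, 0, 0, 0], [0, 54, -2, 0, 0, 0, 0], [0, 54, -2, 0, 0, 0, 0], [0, 54, -2, 0, 0, 0, 0]]
  ],
  "newtons": 30
}}

```text
time: 7.33
ee_pos: [0.5755, 0.0187, 0.0913]
orientation: [0.501, 0.5, -0.499, -0.5]
wrist_force: [-2.5, -4.0, 4.8]
finger_gap: 0.0112
```

```bash
python3 - <<'E'
from h import *
st()
E
```

```text
t 7.33 p [0.5755 0.0187 0.0913] head 1.569 ydown [ 0.002 -0.001 -1.   ] gap 0.0112 F [-2.5 -4.   4.8] j [-0.07  0.62  1.63 -0.    0.9  -1.64]
```

Call:
{"api": "servo_tool", "payload": {
  "plan": [
    [[-20, 0, 0, 0, 0, 0, 0], [-42, 0, 0, 0, 0, 0, 0], [-64, 0, 0, 0, 0, 0, 0], [-86, 0, 0, 0, 0, 0, 0], [-108, 0, 0, 0, 0, 0, 0], [-130, 0, 0, 0, 0, 0, 0], [-150, 0, 0, 0, 0, 0, 0], [-162, 0, 0, 0, 0, 0, 0], [-168, 0, 0, 0, 0, 0, 0], [-168, 0, 0, 0, 0, 0, 0]]
  ]
}}

```text
time: 8.17
ee_pos: [0.5754, -0.1506, 0.0912]
orientation: [0.502, 0.5, -0.499, -0.5]
wrist_force: [-0.8, -1.4, 10.1]
finger_gap: 0.0108
```

```bash
python3 - <<'E'
from h import *
st()
E
```

```text
t 8.17 p [ 0.5754 -0.1506  0.0912] head 1.568 ydown [ 0.003 -0.001 -1.   ] gap 0.0108 F [-0.8 -1.4 10.1] j [-0.36  0.63  1.58 -0.    0.93 -1.92]
```

Cover is open. I'll release and rise, then look again with the arm out of the way.

Call:
{"api": "servo_tool", "payload": {
  "plan": [
    [[0, 0, 0, 0, 0, 0, 0.5], [0, 0, 0, 0, 0, 0, 0.5], [0, 0, 0, 0, 0, 0, 0.5], [0, -40, 0, 0, 0, 0, 0.6], [0, -80, 0, 0, 0, 0, 1], [0, -110, 0, 0, 0, 0, 1], [0, -110, 60, 0, 0.12, 0, 1], [0, -110, 60, 0, 0.24, 0, 1]]
  ]
}}

```text
time: 8.83
ee_pos: [0.5133, -0.1485, 0.2014]
orientation: [0.558, 0.435, -0.435, -0.557]
wrist_force: [0.8, 0.1, -1.1]
finger_gap: 0.0854
```

```bash
cat > look.py <<'E'
from h import *
def look(names=("tin_1","jar_1","brush"),cams=("top","scene")):
    for n in cams:
        f=ctrl.grab_frame(n); c0=None
        for nm in names:
            for r in ctrl.regions_of(nm,f):
                if r["score"]<.3: continue
                c=cloud(f,r["mask"]); zt=np.percentile(c[:,2],90); tp=c[c[:,2]>zt-.01]
                print(n,nm,round(r["score"],2),"c",np.array(obb(tp)[0]),obb(tp)[1:],"ztop",round(zt,3))
    return f
E
python3 - <<'E'
from look import *
st(); look(); f=ctrl.grab_frame("top"); cv2.imwrite("pics/top1.png",f["color"])
E
```

```text
t 8.83 p [ 0.5133 -0.1485  0.2014] head 1.325 ydown [ 0.003 -0.001 -1.   ] gap 0.0854 F [ 0.8  0.1 -1.1] j [-0.39  0.42  1.63 -0.    1.1  -1.72]
top tin_1 0.86 c [ 403.7 -336.9] ((48.1, 46.6), 33.35) ztop 0.023
top tin_1 0.78 c [ 315.8 -345.6] ((48.1, 48.4), 46.46) ztop 0.024
top tin_1 0.48 c [599.2 349.7] ((46.8, 47.8), 55.0) ztop 0.025
top jar_1 0.82 c [486.7 318. ] ((39.7, 40.6), 10.78) ztop 0.048
top brush 0.62 c [ 462.2 -477.8] ((126.4, 45.7), 39.42) ztop 0.041
top brush 0.54 c [ 539.7 -373.2] ((37.0, 28.0), 2.09) ztop 0.042
scene tin_1 0.77 c [601.6 349.2] ((46.8, 46.6), 51.99) ztop 0.026
scene tin_1 0.55 c [ 403.4 -339.5] ((51.9, 51.0), 50.04) ztop 0.028
scene jar_1 0.75 c [484.4 320.9] ((42.0, 43.6), 28.7) ztop 0.05
scene brush 0.89 c [ 542.2 -326.7] ((127.8, 49.2), 86.72) ztop 0.045
scene brush 0.65 c [ 462.5 -481.4] ((127.5, 44.0), 39.02) ztop 0.046
```

View pics/top1.png

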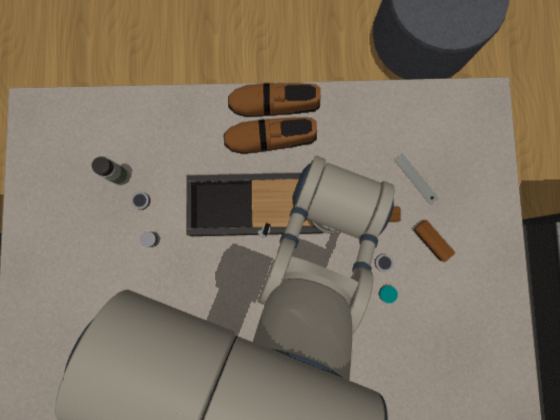

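The tin bay at (222,205) is open and empty, with the cover over the brush bay. Tin B at (384,262) goes first, with jaws along y, clear of the turquoise one.

```bash
python3 - <<'E'
from h import *
go(.4035,-.338,.15,np.pi/2)
E
```

```text
row [-210.5, 49.2, 63.3] [-0.0, -0.241, 0.0] rows 5.4
```

Call:
{"api": "servo_tool", "payload": {
  "plan": [
    [[-210, 50, 63, 0, -0.24, 0, 1], [-210, 50, 63, 0, -0.24, 0, 1], [-210, 50, 63, 0, -0.24, 0, 1], [-210, 50, 63, 0, -0.24, 0, 1], [-210, 50, 63, 0, -0.24, 0, 1], [-210, 50, 63, 0, -0.24, 0, 1], [-210, 50, 63, 0, -0.24, 0, 1], [-210, 50, 63, 0, -0.24, 0, 1]]
  ]
}}

```text
time: 9.95
ee_pos: [0.4026, -0.3386, 0.1489]
orientation: [-0.501, -0.499, 0.499, 0.501]
wrist_force: [0.3, 0.5, -1.4]
finger_gap: 0.0855
```

```bash
python3 - <<'E'
from look import *
st(); go(.4035,-.338,.02,np.pi/2);look(("tin_1",),("scene",))
E
```

```text
t 9.95 p [ 0.4026 -0.3386  0.1489] head 1.567 ydown [-0.001  0.001 -1.   ] gap 0.0855 F [ 0.3  0.5 -1.4] j [-0.81  0.48  1.7   0.    0.96 -2.38]
row [0.5, 128.9, -1.0] [-0.001, -0.004, 0.001] rows 3.1
scene tin_1 0.5 c [ 404.1 -338.7] ((50.8, 48.7), 66.63) ztop 0.027
scene tin_1 0.47 c [ 321.2 -345.1] ((39.8, 44.2), 53.54) ztop 0.029
```

Call:
{"api": "servo_tool", "payload": {
  "plan": [
    [[0, 40, -1, 0, 0, 0, 1], [0, 80, -1, 0, 0, 0, 1], [0, 110, -1, 0, 0, 0, 1], [0, 129, -1, 0, 0, 0, 1], [0, 129, -1, 0, 0, 0, 1], [0, 129, -1, 0, 0, 0, 0], [0, 129, -1, 0, 0, 0, 0], [0, 129, -1, 0, 0, 0, 0], [0, 129, -1, 0, 0, 0, 0], [0, 129, -1, 0, 0, 0, 0]]
  ],
  "newtons": 50
}}

```text
time: 10.88
ee_pos: [0.4051, -0.338, 0.0224]
orientation: [0.501, 0.5, -0.5, -0.499]
wrist_force: [1.6, 5.0, 14.4]
finger_gap: 0.048
```

Call:
{"api": "servo_tool", "payload": {
  "plan": [
    [[0, 0, 0, 0, 0, 0, 0], [0, 0, 0, 0, 0, 0, 0], [0, -40, 0, 0, 0, 0, 0], [0, -80, 0, 0, 0, 0, 0], [0, -120, 0, 0, 0, 0, 0], [0, -120, 0, 0, 0, 0, 0]]
  ]
}}

```text
time: 11.38
ee_pos: [0.4066, -0.3399, 0.1483]
orientation: [0.504, 0.5, -0.5, -0.496]
wrist_force: [1.7, -0.7, 0.5]
finger_gap: 0.0477
```

```bash
python3 - <<'E'
from look import *
st(); go(.576,.056,.16,0);go(.576,.056,.16,np.pi)
f=ctrl.grab_frame("scene"); crop(f,"s2",120,120,140,105,5)
E
```

```text
t 11.38 p [ 0.4066 -0.3399  0.1483] head 1.569 ydown [ 0.008 -0.008 -1.   ] gap 0.0477 F [ 1.7 -0.7  0.5] j [-0.81  0.48  1.7   0.    0.95 -2.38]
row [396.0, -13.6, -168.9] [0.012, 1.569, -0.0] rows 12.6
row [396.0, -13.6, -168.9] [-0.0, -1.572, -0.012] rows 12.6
```

View pics/s2.png

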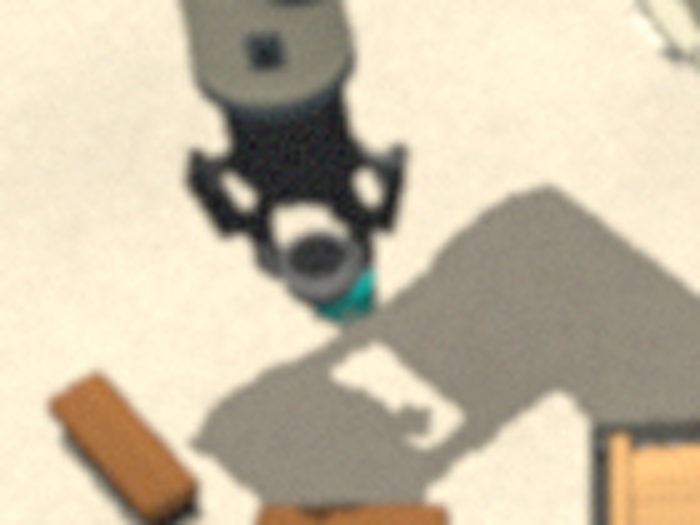

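Call:
{"api": "servo_tool", "payload": {
  "plan": [
    [[5, -30, -5, 0, 0.12, 0, 0], [40, -30, -20, 0, 0.24, 0, 0], [80, -30, -40, 0, 0.36, 0, 0], [120, -30, -55, 0, 0.48, 0, 0], [160, -30, -70, 0, 0.6, 0, 0], [200, -30, -85, 0, 0.72, 0, 0], [240, -30, -100, 0, 0.84, 0, 0], [280, -30, -120, 0, 0.96, 0, 0], [320, -30, -140, 0, 1.08, 0, 0], [350, -30, -155, 0, 1.2, 0, 0]]
  ]
}}

```text
time: 12.27
ee_pos: [0.5359, -0.0365, 0.1705]
orientation: [-0.687, -0.167, 0.167, 0.687]
wrist_force: [0.8, -1.2, -0.4]
finger_gap: 0.0479
```

```bash
python3 - <<'E'
from look import *
st(); go(.576,.056,.17,0)
E
```

```text
t 12.27 p [ 0.5359 -0.0365  0.1705] head 0.477 ydown [-0.  0. -1.] gap 0.0479 F [ 0.8 -1.2 -0.4] j [-0.18  0.46  1.65 -0.    1.03 -0.66]
row [78.1, 0.5, 63.8] [-0.0, 0.477, -0.0] rows 3.8
```

Call:
{"api": "servo_tool", "payload": {
  "plan": [
    [[78, 0, 64, 0, 0.477, 0, 0], [78, 0, 64, 0, 0.477, 0, 0], [78, 0, 64, 0, 0.477, 0, 0], [78, 0, 64, 0, 0.477, 0, 0], [78, 0, 64, 0, 0.477, 0, 0], [78, 0, 64, 0, 0.477, 0, 0], [78, 0, 64, 0, 0.477, 0, 0], [78, 0, 64, 0, 0.477, 0, 0]]
  ]
}}

```text
time: 12.93
ee_pos: [0.5751, 0.0536, 0.1705]
orientation: [0.707, 0.002, -0.003, -0.707]
wrist_force: [0.8, -0.0, -0.3]
finger_gap: 0.0477
```

```bash
python3 - <<'E'
from look import *
st(); go(.576,.056,.03,0)
f=ctrl.grab_frame("scene"); crop(f,"s3",220,150,160,120,5)
E
```

```text
t 12.93 p [0.5751 0.0536 0.1705] head 0.007 ydown [-0. -0. -1.] gap 0.0477 F [ 0.8 -0.  -0.3] j [-0.01  0.51  1.55 -0.    1.08 -0.02]
row [1.0, 140.5, 2.4] [0.0, 0.007, -0.0] rows 3.4
```

View pics/s3.png

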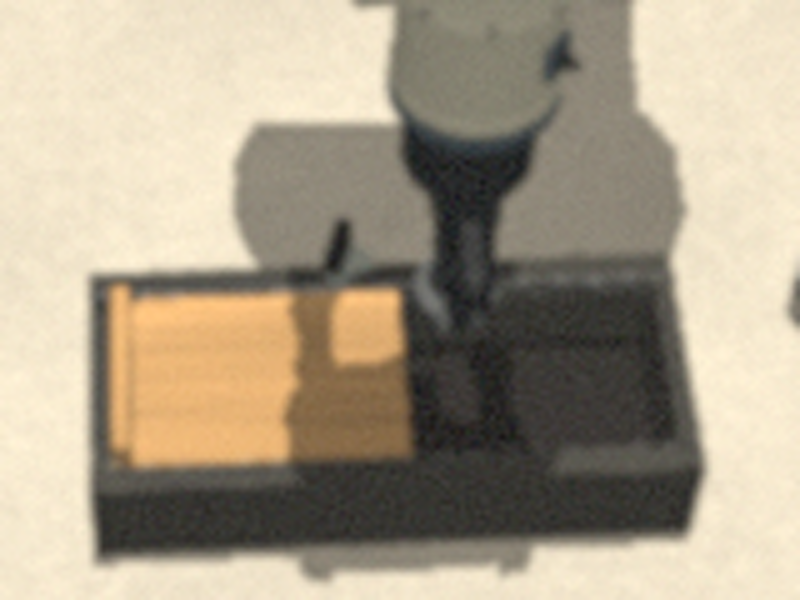

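Call:
{"api": "servo_tool", "payload": {
  "plan": [
    [[1, 40, 3, 0, 0.007, 0, 0], [1, 75, 3, 0, 0.007, 0, 0], [1, 105, 3, 0, 0.007, 0, 0], [1, 125, 3, 0, 0.007, 0, 0], [1, 133, 3, 0, 0.007, 0, 0], [1, 138, 3, 0, 0.007, 0, 0], [1, 138, 3, 0, 0.007, 0, 0]]
  ]
}}

```text
time: 13.57
ee_pos: [0.5764, 0.0571, 0.0324]
orientation: [-0.707, 0.001, -0.001, 0.707]
wrist_force: [-1.0, 1.1, -0.2]
finger_gap: 0.0479
```

```bash
python3 - <<'E'
from look import *
st()
E
```

```text
t 13.57 p [0.5764 0.0571 0.0324] head -0.002 ydown [-0.  0. -1.] gap 0.0479 F [-1.   1.1 -0.2] j [-0.    0.71  1.65  0.    0.78 -0.  ]
```

Call:
{"api": "servo_tool", "payload": {
  "plan": [
    [[0, 2, 0, 0, 0, 0, 0], [0, 2, 0, 0, 0, 0, 0], [0, 2, 0, 0, 0, 0, 0.75], [0, 2, 0, 0, 0, 0, 0.75], [0, 2, 0, 0, 0, 0, 0.75], [0, 2, 0, 0, 0, 0, 0.75], [0, -30, 0, 0, 0, 0, 0.75], [0, -70, 0, 0, 0, 0, 0.75], [0, -110, 0, 0, 0, 0, 0.75], [0, -140, 0, 0, 0, 0, 1]]
  ]
}}

```text
time: 14.4
ee_pos: [0.577, 0.0575, 0.1763]
orientation: [-0.707, -0.0, -0.002, 0.707]
wrist_force: [1.3, 0.8, -0.0]
finger_gap: 0.0744
```

```bash
python3 - <<'E'
from look import *
st(); go(.487,.319,.17,np.pi/2); go(.487,.319,.17,0)
f=look(("tin_1","jar_1"),("scene",)); crop(f,"s4",220,150,200,150,4)
E
```

```text
t 14.4 p [0.577  0.0575 0.1763] head -0.002 ydown [ 0.003  0.    -1.   ] gap 0.0744 F [ 1.3  0.8 -0. ] j [-0.    0.5   1.54  0.    1.09 -0.  ]
row [-90.5, 6.0, 261.3] [0.002, -1.573, 0.002] rows 12.6
row [-90.5, 6.0, 261.3] [-0.0, -0.002, 0.003] rows 6.6
scene tin_1 0.74 c [598.9 349.4] ((46.0, 51.9), 79.41) ztop 0.026
scene tin_1 0.74 c [ 317.3 -346.7] ((52.9, 46.2), 2.94) ztop 0.028
scene tin_1 0.47 c [577.3  58.7] ((41.7, 52.7), 84.66) ztop 0.036
scene jar_1 0.52 c [483.9 320.2] ((39.2, 42.1), 77.72) ztop 0.051
```

View pics/s4.png

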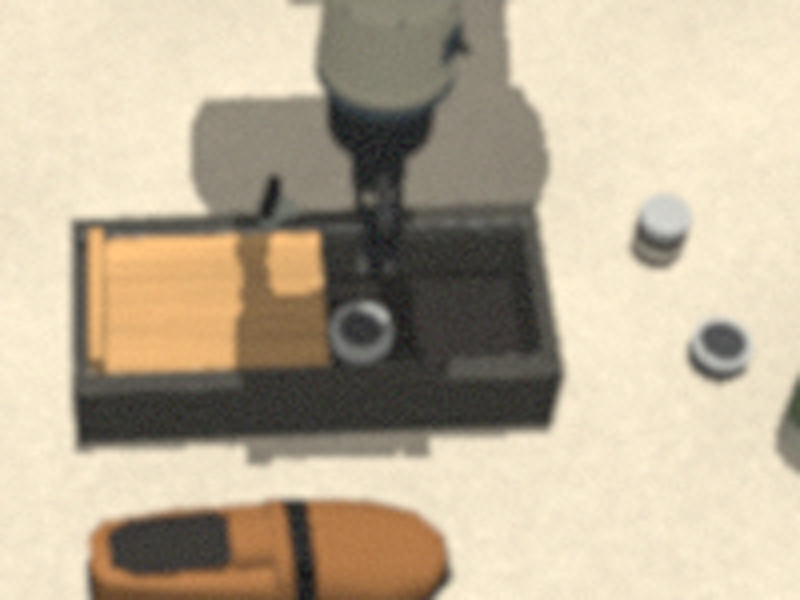

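Tin B lies flat in the bay at (0.577, 0.058). The jar at crop (660,230) is next, with jaws kept along x.

Call:
{"api": "servo_tool", "payload": {
  "plan": [
    [[-90, 6, 261, 0, 0, 0, 1], [-90, 6, 261, 0, 0, 0, 1], [-90, 6, 261, 0, 0, 0, 1], [-90, 6, 261, 0, 0, 0, 1], [-90, 6, 261, 0, 0, 0, 1], [-90, 6, 261, 0, 0, 0, 1], [-90, 6, 261, 0, 0, 0, 1], [-90, 6, 261, 0, 0, 0, 1], [-90, 6, 261, 0, 0, 0, 1], [-90, 6, 261, 0, 0, 0, 1]]
  ]
}}

```text
time: 15.38
ee_pos: [0.4867, 0.3181, 0.166]
orientation: [0.707, -0.001, 0.0, -0.707]
wrist_force: [-0.1, 0.3, -0.7]
finger_gap: 0.0857
```

```bash
python3 - <<'E'
from look import *
st(); go(.486,.3195,.036,0)
look(("jar_1",),("scene","top"))
E
```

```text
t 15.38 p [0.4867 0.3181 0.166 ] head -0.002 ydown [-0.001 -0.001 -1.   ] gap 0.0857 F [-0.1  0.3 -0.7] j [ 0.48  0.52  1.55 -0.    1.07  0.48]
row [-0.6, 130.0, 1.5] [0.001, -0.002, -0.001] rows 3.1
scene jar_1 0.53 c [487.5 318.4] ((38.6, 39.1), 87.61) ztop 0.05
top jar_1 0.53 c [487.  319.5] ((39.3, 43.1), 66.84) ztop 0.048
```

Call:
{"api": "servo_tool", "payload": {
  "plan": [
    [[0, 40, 1, 0, 0, 0, 1], [0, 80, 1, 0, 0, 0, 1], [0, 115, 1, 0, 0, 0, 1], [0, 130, 1, 0, 0, 0, 1], [0, 130, 1, 0, 0, 0, 1], [0, 130, 1, 0, 0, 0, 0], [0, 130, 1, 0, 0, 0, 0], [0, 130, 1, 0, 0, 0, 0], [0, 130, 1, 0, 0, 0, 0], [0, 130, 1, 0, 0, 0, 0]]
  ],
  "newtons": 50
}}

```text
time: 16.42
ee_pos: [0.4879, 0.32, 0.0383]
orientation: [-0.707, -0.0, -0.002, 0.708]
wrist_force: [-0.6, -2.3, 12.1]
finger_gap: 0.0422
```

Call:
{"api": "servo_tool", "payload": {
  "plan": [
    [[0, 0, 0, 0, 0, 0, 0], [0, 0, 0, 0, 0, 0, 0], [0, -40, 0, 0, 0, 0, 0], [0, -80, 0, 0, 0, 0, 0], [0, -120, 0, 0, 0, 0, 0], [0, -140, 0, 0, 0, 0, 0], [0, -140, 0, 0, 0, 0, 0]]
  ]
}}

```text
time: 17.0
ee_pos: [0.4892, 0.3208, 0.1825]
orientation: [-0.706, -0.002, -0.004, 0.709]
wrist_force: [1.5, 0.4, -0.5]
finger_gap: 0.0423
```

```bash
python3 - <<'E'
from look import *
st(); go(.576,.108,.176,0)
f=ctrl.grab_frame("scene"); crop(f,"s5",320,140,140,105,5)
E
```

```text
t 17.0 p [0.4892 0.3208 0.1825] head -0.002 ydown [ 0.008  0.004 -1.   ] gap 0.0423 F [ 1.5  0.4 -0.5] j [0.48 0.5  1.53 0.   1.1  0.48]
row [87.2, 6.3, -212.7] [-0.004, -0.002, 0.008] rows 5.5
```

View pics/s5.png

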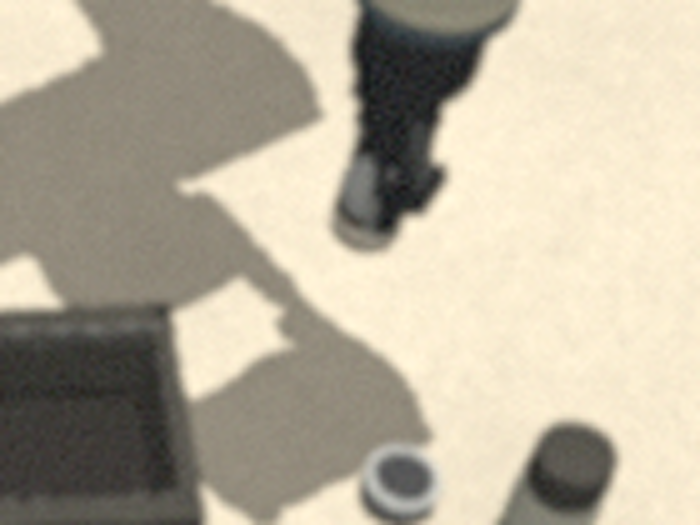

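Call:
{"api": "servo_tool", "payload": {
  "plan": [
    [[88, 6, -212, 0, 0, 0, 0], [88, 6, -212, 0, 0, 0, 0], [88, 6, -212, 0, 0, 0, 0], [88, 6, -212, 0, 0, 0, 0], [88, 6, -212, 0, 0, 0, 0], [88, 6, -212, 0, 0, 0, 0], [88, 6, -212, 0, 0, 0, 0], [88, 6, -212, 0, 0, 0, 0], [88, 6, -212, 0, 0, 0, 0]]
  ]
}}

```text
time: 17.8
ee_pos: [0.5739, 0.1077, 0.1699]
orientation: [-0.707, 0.001, -0.0, 0.707]
wrist_force: [0.0, 0.1, -1.1]
finger_gap: 0.0421
```

```bash
python3 - <<'E'
from look import *
st(); go(.576,.1095,.048,0)
E
```

```text
t 17.8 p [0.5739 0.1077 0.1699] head -0.002 ydown [-0.001  0.    -1.   ] gap 0.0421 F [ 0.   0.1 -1.1] j [0.08 0.52 1.54 0.   1.09 0.09]
row [2.3, 121.9, 1.7] [-0.0, -0.002, -0.001] rows 2.9
```

Call:
{"api": "servo_tool", "payload": {
  "plan": [
    [[2, 40, 2, 0, 0, 0, 0], [2, 75, 2, 0, 0, 0, 0], [2, 100, 2, 0, 0, 0, 0], [2, 115, 2, 0, 0, 0, 0], [2, 121, 2, 0, 0, 0, 0], [2, 123, 2, 0, 0, 0, 0], [2, 123, 2, 0, 0, 0, 0]]
  ]
}}

```text
time: 18.38
ee_pos: [0.5764, 0.1102, 0.0477]
orientation: [-0.707, 0.0, -0.0, 0.707]
wrist_force: [0.2, 0.4, -1.2]
finger_gap: 0.0426
```

```bash
python3 - <<'E'
from look import *
st()
E
```

```text
t 18.38 p [0.5764 0.1102 0.0477] head -0.001 ydown [ 0.  0. -1.] gap 0.0426 F [ 0.2  0.4 -1.2] j [0.09 0.69 1.62 0.   0.83 0.09]
```

Call:
{"api": "servo_tool", "payload": {
  "plan": [
    [[0, 2, 0, 0, 0, 0, 0], [0, 2, 0, 0, 0, 0, 0], [0, 2, 0, 0, 0, 0, 0.7], [0, 2, 0, 0, 0, 0, 0.7], [0, 2, 0, 0, 0, 0, 0.7], [0, 2, 0, 0, 0, 0, 0.7], [0, -30, 0, 0, 0, 0, 0.7], [0, -70, 0, 0, 0, 0, 0.7], [0, -110, 0, 0, 0, 0, 0.8], [0, -130, 0, 0, 0, 0, 1]]
  ]
}}

```text
time: 19.22
ee_pos: [0.5777, 0.1095, 0.1819]
orientation: [-0.707, -0.001, -0.002, 0.707]
wrist_force: [0.8, 0.1, 0.6]
finger_gap: 0.0783
```

```bash
python3 - <<'E'
from look import *
st(); go(.6,.35,.17,0)
f=look(("tin_1","jar_1"),("scene",)); crop(f,"s6",220,150,200,150,4)
E
```

```text
t 19.22 p [0.5777 0.1095 0.1819] head -0.002 ydown [ 0.004  0.    -1.   ] gap 0.0783 F [0.8 0.1 0.6] j [0.09 0.51 1.52 0.   1.11 0.09]
row [21.7, 12.1, 240.5] [-0.0, -0.002, 0.004] rows 5.8
scene tin_1 0.72 c [ 317.6 -346.9] ((45.9, 39.7), 6.54) ztop 0.027
scene tin_1 0.62 c [576.   61.8] ((47.0, 50.9), 67.06) ztop 0.036
scene tin_1 0.62 c [600.6 350.8] ((49.1, 51.3), 76.84) ztop 0.026
```

View pics/s6.png

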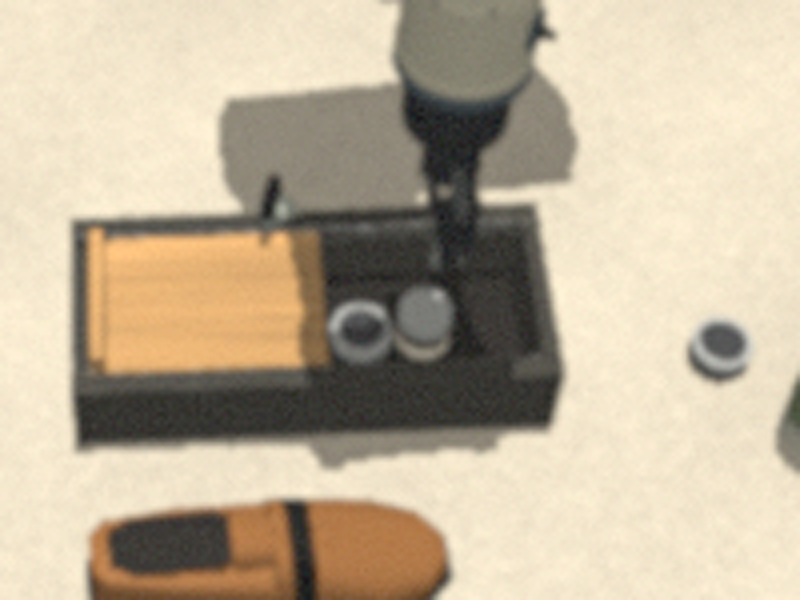

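Jar stands upright beside tin B (crop (425,320)). For tin A I'll turn the jaws to −0.9 rad, so the gripper stays clear of the spray can.

Call:
{"api": "servo_tool", "payload": {
  "plan": [
    [[4, 10, 30, 0, 0.12, 0, 1], [8, 10, 60, 0, 0.24, 0, 1], [12, 10, 95, 0, 0.36, 0, 1], [16, 10, 130, 0, 0.48, 0, 1], [18, 10, 165, 0, 0.6, 0, 1], [20, 10, 200, 0, 0.72, 0, 1], [22, 10, 230, 0, 0.82, 0, 1], [22, 10, 240, 0, 0.9, 0, 1], [22, 10, 240, 0, 0.9, 0, 1], [22, 10, 240, 0, 0.9, 0, 1]]
  ]
}}

```text
time: 20.2
ee_pos: [0.5983, 0.3493, 0.1659]
orientation: [0.638, -0.308, 0.307, -0.636]
wrist_force: [0.1, -0.8, 0.1]
finger_gap: 0.0854
```

```bash
python3 - <<'E'
from look import *
st(); go(.6,.350,.021,-.9)
f=look(("tin_1","jar_1","spray_can"),("scene","top"))
E
```

```text
t 20.2 p [0.5983 0.3493 0.1659] head -0.899 ydown [-0.002 -0.001 -1.   ] gap 0.0854 F [ 0.1 -0.8  0.1] j [ 0.44  0.66  1.25 -0.    1.23  1.34]
row [0.6, 144.9, 2.1] [0.002, 0.001, -0.0] rows 3.5
scene tin_1 0.72 c [578.5  55.4] ((42.2, 50.1), 85.78) ztop 0.036
scene tin_1 0.67 c [601.4 350.2] ((46.3, 51.9), 65.12) ztop 0.026
scene tin_1 0.65 c [ 314.5 -349.1] ((51.7, 46.1), 26.26) ztop 0.028
scene jar_1 0.58 c [581.5  99.5] ((39.5, 39.3), 10.59) ztop 0.058
scene spray_can 0.66 c [673.6 411.5] ((47.0, 47.8), 65.94) ztop 0.158
top tin_1 0.81 c [599.5 349.6] ((48.0, 47.6), 70.45) ztop 0.025
top tin_1 0.65 c [ 315.6 -345.2] ((49.2, 47.0), 88.77) ztop 0.023
top tin_1 0.6 c [578.4  51.9] ((46.0, 50.5), 0.02) ztop 0.033
top jar_1 0.51 c [582.3  99.6] ((40.4, 40.6), 11.94) ztop 0.056
```

Call:
{"api": "servo_tool", "payload": {
  "plan": [
    [[0, 40, 1, 0, 0, 0, 1], [0, 80, 1, 0, 0, 0, 1], [0, 120, 1, 0, 0, 0, 1], [0, 145, 1, 0, 0, 0, 1], [0, 145, 1, 0, 0, 0, 1], [0, 145, 1, 0, 0, 0, 0], [0, 145, 1, 0, 0, 0, 0], [0, 145, 1, 0, 0, 0, 0], [0, 145, 1, 0, 0, 0, 0], [0, 145, 1, 0, 0, 0, 0]]
  ],
  "newtons": 50
}}

```text
time: 21.43
ee_pos: [0.6012, 0.3506, 0.0255]
orientation: [-0.635, 0.307, -0.309, 0.638]
wrist_force: [-1.3, -1.9, 11.5]
finger_gap: 0.0474
```

Call:
{"api": "servo_tool", "payload": {
  "plan": [
    [[0, 0, 0, 0, 0, 0, 0], [0, 0, 0, 0, 0, 0, 0], [0, -40, 0, 0, 0, 0, 0], [0, -80, 0, 0, 0, 0, 0], [0, -120, 0, 0, 0, 0, 0], [0, -150, 0, 0, 0, 0, 0], [0, -150, 0, 0, 0, 0, 0]]
  ]
}}

```text
time: 22.02
ee_pos: [0.6029, 0.3516, 0.1817]
orientation: [-0.633, 0.305, -0.311, 0.64]
wrist_force: [1.0, 1.3, 0.5]
finger_gap: 0.0474
```

```bash
python3 - <<'E'
from look import *
st(); go(.576,.158,.175,0)
f=look(("tin_1","jar_1"),("top",)); crop(f,"t7",90,150,240,110,3)
f=ctrl.grab_frame("scene"); crop(f,"s7",280,150,160,120,4)
E
```

```text
t 22.02 p [0.6029 0.3516 0.1817] head -0.902 ydown [ 0.012  0.005 -1.   ] gap 0.0474 F [1.  1.3 0.5] j [0.44 0.65 1.23 0.   1.25 1.34]
row [135.1, 5.4, -141.2] [-0.01, -0.902, 0.008] rows 7.2
top tin_1 0.78 c [ 315.7 -345.4] ((48.5, 48.4), 27.7) ztop 0.024
top tin_1 0.76 c [597.1 343.6] ((35.7, 40.8), 3.24) ztop 0.18
top tin_1 0.69 c [579.5  52.9] ((48.1, 48.3), 61.62) ztop 0.032
top tin_1 0.42 c [784.7 -69. ] ((66.0, 176.6), 3.92) ztop 0.076
top jar_1 0.66 c [ 542.7 -325.8] ((124.9, 43.1), 86.96) ztop 0.042
top jar_1 0.49 c [581.   97.6] ((38.5, 36.9), 89.0) ztop 0.056
```

View pics/t7.png

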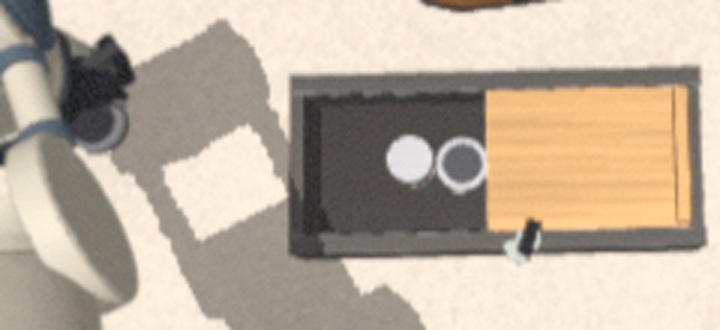

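View pics/s7.png

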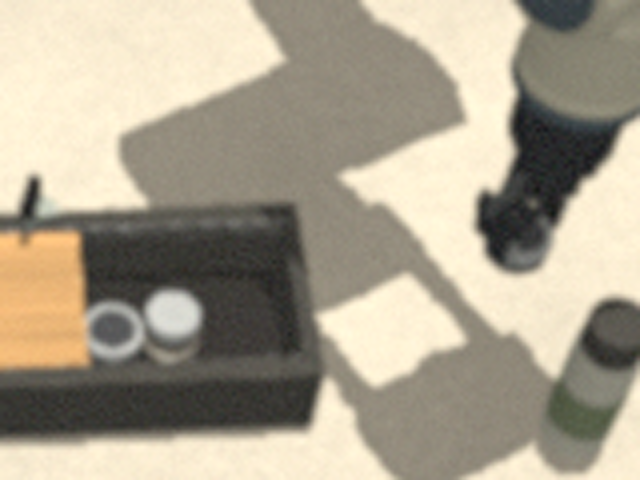

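Tin A is held. In the bay, tin B and the jar have been nudged together (top crop (460,165) and (408,158)) but both stand flat. The far end is free.

Call:
{"api": "servo_tool", "payload": {
  "plan": [
    [[15, 5, -16, 0, -0.12, 0, 0], [30, 5, -32, 0, -0.24, 0, 0], [50, 5, -52, 0, -0.36, 0, 0], [68, 5, -72, 0, -0.48, 0, 0], [88, 5, -92, 0, -0.6, 0, 0], [108, 5, -112, 0, -0.72, 0, 0], [124, 5, -130, 0, -0.84, 0, 0], [135, 5, -141, 0, -0.9, 0, 0], [135, 5, -141, 0, -0.9, 0, 0], [135, 5, -141, 0, -0.9, 0, 0]]
  ]
}}

```text
time: 23.05
ee_pos: [0.5724, 0.156, 0.1666]
orientation: [0.707, -0.002, 0.001, -0.707]
wrist_force: [-0.1, 1.5, 0.2]
finger_gap: 0.0476
```

```bash
python3 - <<'E'
from look import *
st(); go(.576,.158,.034,0)
E
```

```text
t 23.05 p [0.5724 0.156  0.1666] head -0.005 ydown [-0.002 -0.    -1.   ] gap 0.0476 F [-0.1  1.5  0.2] j [0.17 0.54 1.52 0.   1.09 0.17]
row [3.8, 132.6, 2.0] [0.0, -0.005, -0.002] rows 3.2
```

Call:
{"api": "servo_tool", "payload": {
  "plan": [
    [[3, 40, 2, 0, -0.005, 0, 0], [3, 75, 2, 0, -0.005, 0, 0], [3, 105, 2, 0, -0.005, 0, 0], [3, 122, 2, 0, -0.005, 0, 0], [3, 129, 2, 0, -0.005, 0, 0], [3, 132, 2, 0, -0.005, 0, 0], [3, 132, 2, 0, -0.005, 0, 0]]
  ]
}}

```text
time: 23.63
ee_pos: [0.5759, 0.1592, 0.0353]
orientation: [-0.707, -0.001, 0.001, 0.707]
wrist_force: [-0.3, 0.4, -1.8]
finger_gap: 0.0474
```

```bash
python3 - <<'E'
from look import *
st()
E
```

```text
t 23.63 p [0.5759 0.1592 0.0353] head 0.003 ydown [-0.  0. -1.] gap 0.0474 F [-0.3  0.4 -1.8] j [0.17 0.72 1.6  0.   0.82 0.17]
```

Call:
{"api": "servo_tool", "payload": {
  "plan": [
    [[0, 2, 0, 0, 0, 0, 0], [0, 3, 0, 0, 0, 0, 0], [0, 3, 0, 0, 0, 0, 0.75], [0, 3, 0, 0, 0, 0, 0.75], [0, 3, 0, 0, 0, 0, 0.75], [0, 3, 0, 0, 0, 0, 0.75], [0, -30, 0, 0, 0, 0, 0.75], [0, -70, 0, 0, 0, 0, 0.75], [0, -110, 0, 0, 0, 0, 0.75], [0, -130, 0, 0, 0, 0, 0.5]]
  ]
}}

```text
time: 24.47
ee_pos: [0.5773, 0.1589, 0.1706]
orientation: [-0.707, -0.003, -0.001, 0.707]
wrist_force: [1.2, 0.1, 1.4]
finger_gap: 0.0534
```

```bash
python3 - <<'E'
from look import *
st(); go(.576,-.15,.17,np.pi/2)
f=look(("tin_1","jar_1"),("scene",)); crop(f,"s8",220,150,200,150,4)
E
```

```text
t 24.47 p [0.5773 0.1589 0.1706] head 0.003 ydown [ 0.005  0.001 -1.   ] gap 0.0534 F [1.2 0.1 1.4] j [0.17 0.53 1.5  0.   1.1  0.17]
row [-2.1, 0.3, -308.9] [0.003, -1.568, 0.005] rows 12.5
scene tin_1 0.65 c [590.   53.9] ((42.5, 71.6), 83.95) ztop 0.036
scene tin_1 0.43 c [ 316.2 -349.7] ((51.7, 46.5), 43.26) ztop 0.028
scene jar_1 0.7 c [582.3  99.6] ((37.7, 42.9), 84.69) ztop 0.06
```

View pics/s8.png

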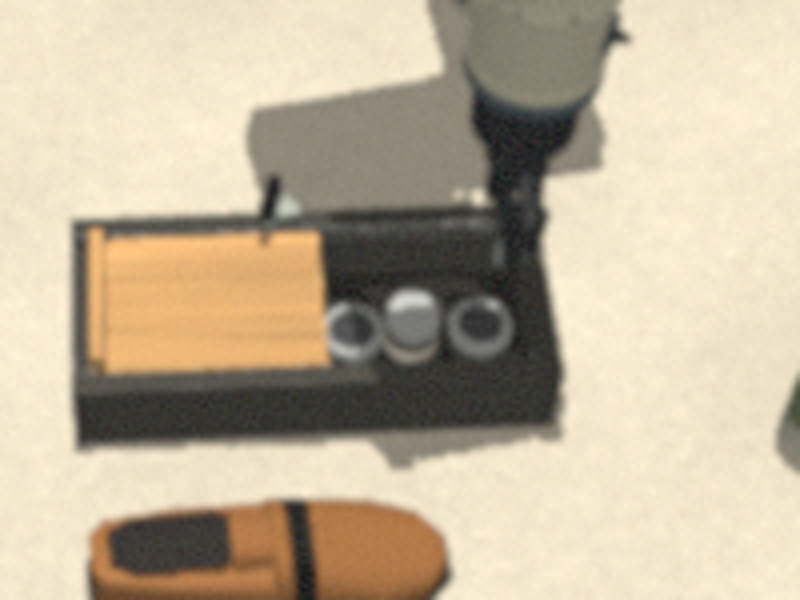

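All three are flat in the bay. Back to the pull to shut the cover.

Call:
{"api": "servo_tool", "payload": {
  "plan": [
    [[-2, 0, -30, 0, -0.12, 0, 0.5], [-2, 0, -60, 0, -0.24, 0, 0.5], [-2, 0, -90, 0, -0.36, 0, 0.5], [-2, 0, -120, 0, -0.48, 0, 0.5], [-2, 0, -150, 0, -0.6, 0, 0.5], [-2, 0, -180, 0, -0.72, 0, 0.5], [-2, 0, -210, 0, -0.84, 0, 0.5], [-2, 0, -240, 0, -0.96, 0, 0.5], [-2, 0, -270, 0, -1.08, 0, 0.5], [-2, 0, -300, 0, -1.2, 0, 0.5]]
  ]
}}

```text
time: 25.45
ee_pos: [0.5739, -0.1427, 0.1645]
orientation: [-0.581, -0.401, 0.402, 0.582]
wrist_force: [0.7, 0.4, 0.2]
finger_gap: 0.0424
```

```bash
python3 - <<'E'
from look import *
st(); go(.576,-.15,.15,np.pi/2)
E
```

```text
t 25.45 p [ 0.5739 -0.1427  0.1645] head 1.209 ydown [-0.001  0.001 -1.   ] gap 0.0424 F [0.7 0.4 0.2] j [-0.34  0.54  1.52  0.    1.09 -1.55]
row [-6.1, 14.5, -4.6] [-0.002, -0.362, 0.0] rows 2.9
```

Call:
{"api": "servo_tool", "payload": {
  "plan": [
    [[-6, 10, -4, 0, -0.12, 0, 0.5], [-6, 10, -4, 0, -0.24, 0, 0.5], [-6, 10, -4, 0, -0.362, 0, 0.5], [-6, 10, -4, 0, -0.362, 0, 0.5], [-6, 10, -4, 0, -0.362, 0, 0.5]]
  ]
}}

```text
time: 25.87
ee_pos: [0.5758, -0.1482, 0.1547]
orientation: [-0.502, -0.497, 0.498, 0.503]
wrist_force: [1.0, 0.5, 0.1]
finger_gap: 0.0426
```

```bash
python3 - <<'E'
from look import *
st(); go(.576,-.1505,.091,np.pi/2)
E
```

```text
t 25.87 p [ 0.5758 -0.1482  0.1547] head 1.561 ydown [-0.001  0.    -1.   ] gap 0.0426 F [1.  0.5 0.1] j [-0.35  0.55  1.52  0.    1.07 -1.91]
row [-2.3, 63.7, -0.3] [-0.001, -0.01, 0.0] rows 1.5
```

Call:
{"api": "servo_tool", "payload": {
  "plan": [
    [[-2, 35, 0, 0, -0.01, 0, 0.5], [-2, 64, 0, 0, -0.01, 0, 0.5], [-2, 64, 0, 0, -0.01, 0, 0.5], [-2, 64, 0, 0, -0.01, 0, 0], [-2, 64, 0, 0, -0.01, 0, 0], [-2, 64, 0, 0, -0.01, 0, 0], [-2, 64, 0, 0, -0.01, 0, 0], [-2, 64, 0, 0, -0.01, 0, 0]]
  ],
  "newtons": 30
}}

```text
time: 26.53
ee_pos: [0.5771, -0.1505, 0.0931]
orientation: [0.5, 0.501, -0.5, -0.498]
wrist_force: [-0.5, 2.2, 9.4]
finger_gap: 0.0113
```

```bash
python3 - <<'E'
from look import *
st()
E
```

```text
t 26.53 p [ 0.5771 -0.1505  0.0931] head 1.574 ydown [ 0.002 -0.001 -1.   ] gap 0.0113 F [-0.5  2.2  9.4] j [-0.36  0.63  1.57  0.    0.93 -1.93]
```

Gripped. Sliding shut, with the last millimetres slow.

Call:
{"api": "servo_tool", "payload": {
  "plan": [
    [[20, 0, 0, 0, 0, 0, 0], [42, 0, 0, 0, 0, 0, 0], [64, 0, 0, 0, 0, 0, 0], [86, 0, 0, 0, 0, 0, 0], [108, 0, 0, 0, 0, 0, 0], [130, 0, 0, 0, 0, 0, 0], [150, 0, 0, 0, 0, 0, 0], [160, 0, 0, 0, 0, 0, 0], [167, 0, 0, 0, 0, 0, 0], [171, 0, 0, 0, 0, 0, 0]]
  ]
}}

```text
time: 27.37
ee_pos: [0.5772, 0.0195, 0.0931]
orientation: [0.5, 0.501, -0.501, -0.497]
wrist_force: [0.2, -47.1, 8.8]
finger_gap: 0.011
```

```bash
python3 - <<'E'
from look import *
st()
E
```

```text
t 27.37 p [0.5772 0.0195 0.0931] head 1.576 ydown [ 0.004 -0.004 -1.   ] gap 0.011 F [  0.2 -47.1   8.8] j [-0.07  0.61  1.62 -0.    0.9  -1.64]
```

Call:
{"api": "servo_tool", "payload": {
  "plan": [
    [[-1, 0, 0, 0, 0, 0, 0], [-1, 0, 0, 0, 0, 0, 0], [-1, 0, 0, 0, 0, 0, 0.5], [-1, 0, 0, 0, 0, 0, 0.5], [-1, 0, 0, 0, 0, 0, 0.5], [0, -40, 0, 0, 0, 0, 0.5], [0, -80, 0, 0, 0, 0, 0.5], [0, -105, 0, 0, 0, 0, 0.5], [0, -105, 0, 0, 0, 0, 0.5]]
  ]
}}

```text
time: 28.12
ee_pos: [0.5779, 0.0206, 0.2018]
orientation: [0.501, 0.503, -0.499, -0.497]
wrist_force: [1.0, 0.3, 0.6]
finger_gap: 0.0427
```

```bash
python3 - <<'E'
from look import *
st()
for n in ("scene","top"):
    f=ctrl.grab_frame(n); crop(f,"s9"+n,*((220,150,160,120,4) if n=="scene" else (175,160,160,90,4)))
    c=cloud(f,np.ones(f["depth"].shape,bool)); k=(c[:,0]>.52)&(c[:,0]<.64)&(c[:,1]>-.2)&(c[:,1]<.2)&(c[:,2]>.084)&(c[:,2]<.095)
    print(obb(c[k]))
go(.5005,-.0095,.17,1.25)
E
```

```text
t 28.12 p [0.5779 0.0206 0.2018] head 1.575 ydown [ 0.008 -0.    -1.   ] gap 0.0427 F [1.  0.3 0.6] j [-0.07  0.47  1.52  0.    1.14 -1.64]
((551.8, 89.0), (104.5, 198.3), 22.77)
((545.5, 18.5), (11.0, 49.0), 89.34)
row [-29.9, 27.3, 75.6] [0.002, 0.325, 0.0] rows 2.6
```

View pics/s9scene.png

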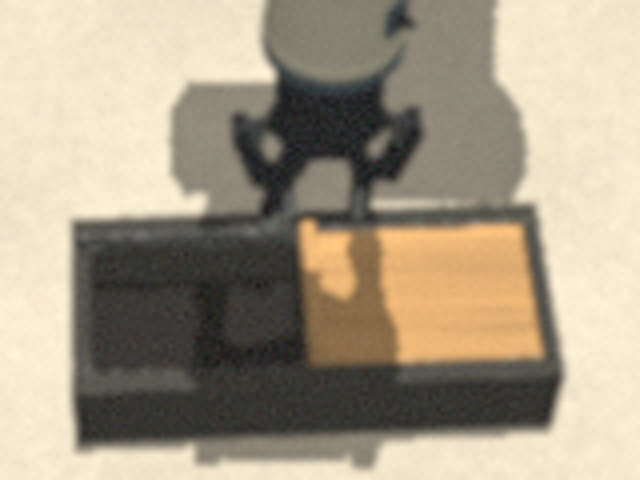

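Cover is shut, with its pull at y≈0.019. Now the thumb turn.

Call:
{"api": "servo_tool", "payload": {
  "plan": [
    [[-15, 14, 38, 0, 0.12, 0, 0.4], [-30, 27, 76, 0, 0.24, 0, 0.4], [-30, 27, 76, 0, 0.325, 0, 0.4], [-30, 27, 76, 0, 0.325, 0, 0.4], [-30, 27, 76, 0, 0.325, 0, 0.4], [-30, 27, 76, 0, 0.325, 0, 0.4]]
  ]
}}

```text
time: 28.72
ee_pos: [0.5005, -0.0096, 0.1692]
orientation: [0.573, 0.415, -0.414, -0.573]
wrist_force: [0.2, 0.2, 0.3]
finger_gap: 0.0342
```

```bash
python3 - <<'E'
from look import *
st(); go(.5005,-.0095,.113,1.25)
E
```

```text
t 28.72 p [ 0.5005 -0.0096  0.1692] head 1.252 ydown [ 0.  0. -1.] gap 0.0342 F [0.2 0.2 0.3] j [-0.14  0.42  1.74  0.    0.98 -1.39]
row [0.1, 56.2, 0.0] [0.0, 0.002, 0.0] rows 1.3
```

Call:
{"api": "servo_tool", "payload": {
  "plan": [
    [[0, 30, 0, 0, 0, 0, 0.4], [0, 56, 0, 0, 0, 0, 0.4], [0, 56, 0, 0, 0, 0, 0.4], [0, 56, 0, 0, 0, 0, 0], [0, 56, 0, 0, 0, 0, 0], [0, 56, 0, 0, 0, 0, 0], [0, 56, 0, 0, 0, 0, 0]]
  ],
  "newtons": 35
}}

```text
time: 29.3
ee_pos: [0.5002, -0.0101, 0.1145]
orientation: [0.574, 0.414, -0.414, -0.573]
wrist_force: [-0.2, -6.2, -13.2]
finger_gap: 0.0114
```

Call:
{"api": "servo_tool", "payload": {
  "plan": [
    [[0, 0, 0, 0, 0.12, 0, 0], [0, 0, 0, 0, 0.24, 0, 0], [0, 0, 0, 0, 0.36, 0, 0], [0, 0, 0, 0, 0.48, 0, 0], [0, 0, 0, 0, 0.6, 0, 0], [0, 0, 0, 0, 0.72, 0, 0], [0, 0, 0, 0, 0.84, 0, 0], [0, 0, 0, 0, 0.96, 0, 0], [0, 0, 0, 0, 1.08, 0, 0], [0, 0, 0, 0, 1.2, 0, 0]]
  ]
}}

```text
time: 30.13
ee_pos: [0.5001, -0.0104, 0.1144]
orientation: [0.707, 0.016, -0.016, -0.706]
wrist_force: [-0.9, -10.5, -12.5]
finger_gap: 0.0108
```

```bash
python3 - <<'E'
from look import *
st()
E
```

```text
t 30.13 p [ 0.5001 -0.0104  0.1144] head 0.045 ydown [ 0.001 -0.001 -1.   ] gap 0.0108 F [ -0.9 -10.5 -12.5] j [-0.14  0.5   1.8  -0.    0.84 -0.18]
```

Turn on to −0.02, release, rise and back off.

Call:
{"api": "servo_tool", "payload": {
  "plan": [
    [[0, 0, 0, 0, 0.06, 0, 0], [0, 0, 0, 0, 0.06, 0, 0], [0, 0, 0, 0, 0.06, 0, 0.4], [0, 0, 0, 0, 0.06, 0, 0.4], [0, 0, 0, 0, 0.06, 0, 0.4], [0, -40, 0, 0, 0.06, 0, 0.6], [0, -80, 0, 0, 0.06, 0, 1], [0, -80, -40, 0, 0.06, 0, 1], [0, -80, -80, 0, 0.06, 0, 1], [0, -80, -120, 0, 0.06, 0, 1]]
  ]
}}

```text
time: 30.97
ee_pos: [0.5063, -0.1306, 0.1951]
orientation: [0.707, -0.002, 0.004, -0.707]
wrist_force: [0.1, -0.7, -1.3]
finger_gap: 0.0855
```

```bash
python3 - <<'E'
from look import *
st(); look(("brush",))
f=ctrl.grab_frame("top"); crop(f,"t10",175,160,290,120,2.7)
c=cloud(f,np.ones(f["depth"].shape,bool)); k=(c[:,0]>.47)&(c[:,0]<.53)&(c[:,1]>-.05)&(c[:,1]<.03)&(c[:,2]>.105)&(c[:,2]<.125)
print(obb(c[k]))
k=(c[:,0]>.52)&(c[:,0]<.64)&(c[:,1]>-.0)&(c[:,1]<.05)&(c[:,2]>.086)&(c[:,2]<.095)
print(obb(c[k]))
E
```

```text
t 30.97 p [ 0.5063 -0.1306  0.1951] head -0.008 ydown [ 0.003 -0.001 -1.   ] gap 0.0855 F [ 0.1 -0.7 -1.3] j [-0.37  0.41  1.66  0.    1.07 -0.36]
top brush 0.97 c [ 462.2 -478. ] ((126.7, 44.8), 37.26) ztop 0.041
top brush 0.62 c [ 541.6 -360.8] ((55.0, 42.0), 86.07) ztop 0.041
scene brush 0.73 c [ 541.4 -326.1] ((127.5, 49.4), 88.63) ztop 0.045
scene brush 0.7 c [ 462.9 -479.8] ((124.9, 44.7), 38.72) ztop 0.046
((502.5, -9.4), (28.9, 11.1), 88.43)
((578.5, 19.2), (115.2, 11.4), 0.44)
```

View pics/t10.png

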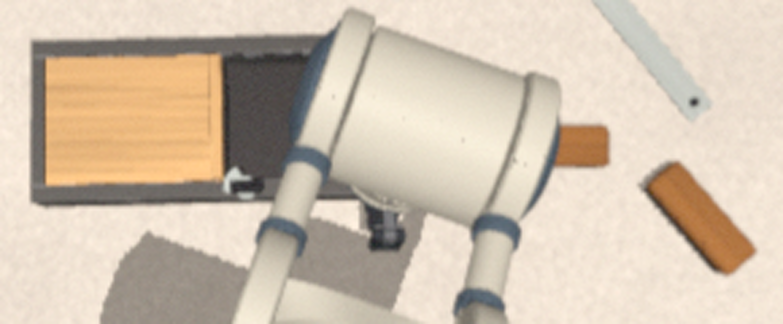

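Latch is locked (grip along y, yaw about −1.6°) and the pull is at y = 0.0192. Now the brush at (0.542, −0.326).

```bash
python3 - <<'E'
from look import *
go(.5415,-.326,.15,-.05)
E
```

```text
row [37.9, 43.7, -196.1] [-0.0, 0.039, 0.0] rows 4.9
```

Call:
{"api": "servo_tool", "payload": {
  "plan": [
    [[38, 40, -195, 0, 0.042, 0, 1], [38, 40, -195, 0, 0.042, 0, 1], [38, 40, -195, 0, 0.042, 0, 1], [38, 40, -195, 0, 0.042, 0, 1], [38, 40, -195, 0, 0.042, 0, 1], [38, 40, -195, 0, 0.042, 0, 1], [38, 40, -195, 0, 0.042, 0, 1], [38, 40, -195, 0, 0.042, 0, 1]]
  ]
}}

```text
time: 31.88
ee_pos: [0.5418, -0.3234, 0.1534]
orientation: [-0.707, 0.018, -0.018, 0.707]
wrist_force: [0.3, -0.7, -0.7]
finger_gap: 0.0853
```

```bash
python3 - <<'E'
from look import *
st(); go(.5415,-.326,.028,-.05); look(("brush",),("scene",))
E
```

```text
t 31.88 p [ 0.5418 -0.3234  0.1534] head -0.051 ydown [-0.001  0.001 -1.   ] gap 0.0853 F [ 0.3 -0.7 -0.7] j [-0.63  0.6   1.43  0.    1.11 -0.58]
row [-0.1, 125.4, -2.7] [-0.001, -0.001, -0.001] rows 3.0
scene brush 0.77 c [ 540.6 -326.3] ((125.1, 47.9), 87.96) ztop 0.045
scene brush 0.72 c [ 462.2 -480.3] ((127.6, 43.9), 39.2) ztop 0.045
```

Call:
{"api": "servo_tool", "payload": {
  "plan": [
    [[0, 40, -3, 0, 0, 0, 1], [0, 80, -3, 0, 0, 0, 1], [0, 112, -3, 0, 0, 0, 1], [0, 125, -3, 0, 0, 0, 1], [0, 125, -3, 0, 0, 0, 1], [0, 125, -3, 0, 0, 0, 0], [0, 125, -3, 0, 0, 0, 0], [0, 125, -3, 0, 0, 0, 0], [0, 125, -3, 0, 0, 0, 0], [0, 125, -3, 0, 0, 0, 0]]
  ],
  "newtons": 60
}}

```text
time: 32.82
ee_pos: [0.5425, -0.3285, 0.0306]
orientation: [0.707, -0.017, 0.019, -0.706]
wrist_force: [-1.5, 2.8, 12.6]
finger_gap: 0.0424
```

Call:
{"api": "servo_tool", "payload": {
  "plan": [
    [[0, 0, 0, 0, 0, 0, 0], [0, 0, 0, 0, 0, 0, 0], [0, -40, 0, 0, 0, 0, 0], [0, -80, 0, 0, 0, 0, 0], [0, -120, 0, 0, 0, 0, 0], [0, -150, 0, 0, 0, 0, 0], [0, -150, 0, 0, 0, 0, 0]]
  ]
}}

```text
time: 33.4
ee_pos: [0.5441, -0.3297, 0.1863]
orientation: [0.709, -0.015, 0.022, -0.705]
wrist_force: [1.3, -0.8, 0.3]
finger_gap: 0.0428
```

```bash
python3 - <<'E'
from look import *
st(); go(.576,-.078,.18,0)
f=look(("brush",),("scene",)); crop(f,"s11",120,130,200,150,4)
E
```

```text
t 33.4 p [ 0.5441 -0.3297  0.1863] head -0.052 ydown [ 0.009 -0.007 -1.   ] gap 0.0428 F [ 1.3 -0.8  0.3] j [-0.64  0.56  1.39  0.    1.17 -0.59]
row [18.7, 4.9, 253.1] [0.006, -0.052, 0.009] rows 6.1
scene brush 0.82 c [ 465.2 -479.3] ((119.9, 43.2), 36.37) ztop 0.046
scene brush 0.65 c [ 563.9 -328.4] ((128.0, 86.7), 88.64) ztop 0.2
```

View pics/s11.png

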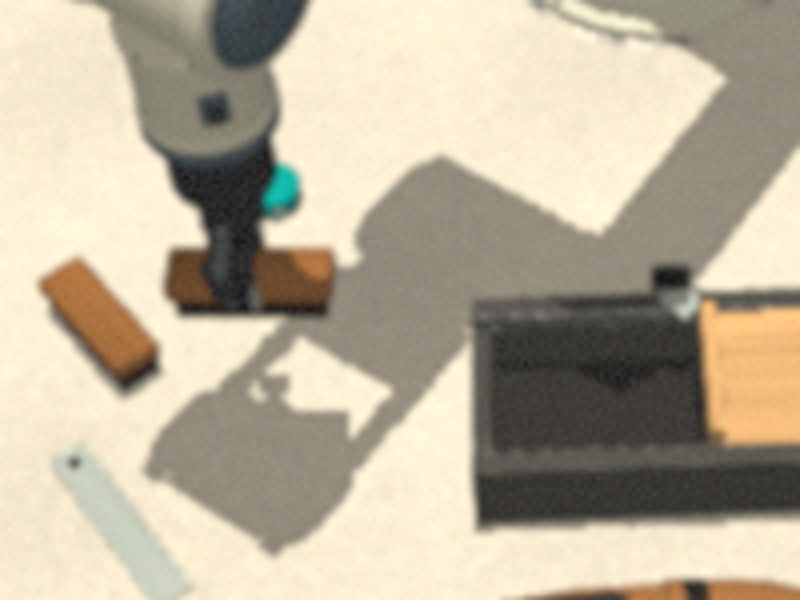

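Call:
{"api": "servo_tool", "payload": {
  "plan": [
    [[19, 3, 40, 0, -0.052, 0, 0], [19, 3, 75, 0, -0.052, 0, 0], [19, 3, 110, 0, -0.052, 0, 0], [19, 3, 145, 0, -0.052, 0, 0], [19, 3, 180, 0, -0.052, 0, 0], [19, 3, 215, 0, -0.052, 0, 0], [19, 3, 240, 0, -0.052, 0, 0], [19, 3, 254, 0, -0.052, 0, 0], [19, 3, 254, 0, -0.052, 0, 0]]
  ]
}}

```text
time: 34.25
ee_pos: [0.5731, -0.0726, 0.1745]
orientation: [-0.707, -0.0, 0.002, 0.707]
wrist_force: [0.9, 0.5, -1.9]
finger_gap: 0.0427
```

```bash
python3 - <<'E'
from look import *
st(); go(.576,-.077,.041,0)
f=look(("brush",),("scene",)); crop(f,"s12",200,130,200,150,4)
E
```

```text
t 34.25 p [ 0.5731 -0.0726  0.1745] head 0.002 ydown [-0.002  0.001 -1.   ] gap 0.0427 F [ 0.9  0.5 -1.9] j [-0.23  0.51  1.55  0.    1.09 -0.23]
row [3.1, 133.5, -4.5] [-0.001, 0.002, -0.002] rows 3.2
scene brush 0.75 c [576.3 -68.5] ((41.6, 122.7), 0.11) ztop 0.188
scene brush 0.68 c [ 461.1 -481.3] ((129.7, 44.4), 37.07) ztop 0.046
```

View pics/s12.png

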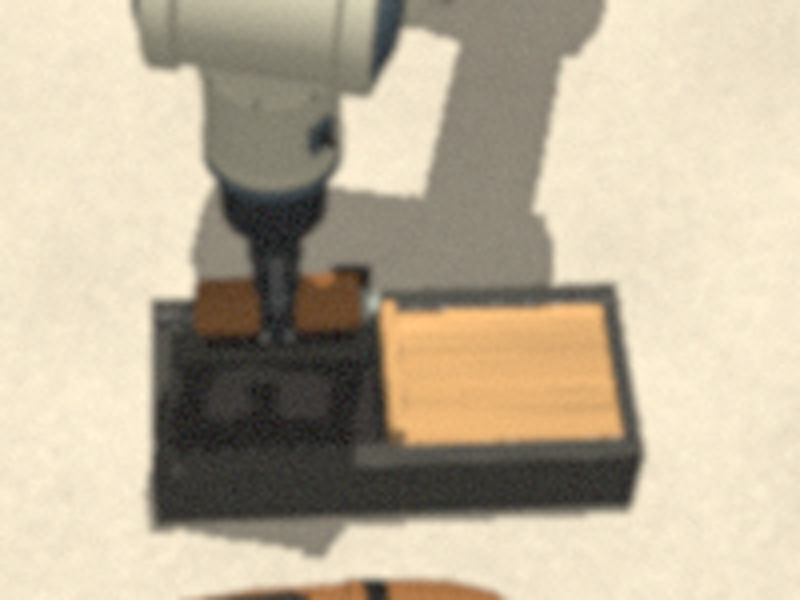

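Brush is square over the bay. Lowering it.

Call:
{"api": "servo_tool", "payload": {
  "plan": [
    [[3, 40, -5, 0, 0, 0, 0], [3, 75, -5, 0, 0, 0, 0], [3, 105, -5, 0, 0, 0, 0], [3, 122, -5, 0, 0, 0, 0], [3, 130, -5, 0, 0, 0, 0], [3, 134, -5, 0, 0, 0, 0], [3, 134, -5, 0, 0, 0, 0]]
  ]
}}

```text
time: 34.93
ee_pos: [0.5768, -0.0811, 0.0412]
orientation: [-0.707, 0.001, -0.0, 0.707]
wrist_force: [-0.7, -0.3, -0.3]
finger_gap: 0.0429
```

```bash
python3 - <<'E'
from look import *
st()
E
```

```text
t 34.93 p [ 0.5768 -0.0811  0.0412] head -0.001 ydown [-0.  0. -1.] gap 0.0429 F [-0.7 -0.3 -0.3] j [-0.24  0.7   1.64 -0.    0.81 -0.24]
```

Call:
{"api": "servo_tool", "payload": {
  "plan": [
    [[0, 2, 0, 0, 0, 0, 0], [0, 2, 0, 0, 0, 0, 0], [0, 2, 0, 0, 0, 0, 0.7], [0, 2, 0, 0, 0, 0, 0.7], [0, 2, 0, 0, 0, 0, 0.7], [0, 2, 0, 0, 0, 0, 0.7], [0, -30, 0, 0, 0, 0, 0.7], [0, -70, 0, 0, 0, 0, 0.7], [0, -110, 0, 0, 0, 0, 0.7], [0, -150, 0, 0, 0, 0, 0.7]]
  ]
}}

```text
time: 35.77
ee_pos: [0.5763, -0.0801, 0.1933]
orientation: [-0.707, 0.0, 0.0, 0.707]
wrist_force: [1.0, 0.0, -0.1]
finger_gap: 0.0599
```

Call:
{"api": "servo_tool", "payload": {
  "plan": [
    [[-40, 0, 0, 0, 0, 0, 0.7], [-80, 0, -20, 0, 0, 0, 0.7], [-120, 0, -60, 0, 0, 0, 0.7], [-120, 0, -100, 0, 0, 0, 0.7], [-120, 0, -140, 0, 0, 0, 0.7], [-120, 0, -180, 0, 0, 0, 0.7], [-120, 0, -220, 0, 0, 0, 0.7], [-120, 0, -250, 0, 0, 0, 0.7], [-120, 0, -250, 0, 0, 0, 0.7]]
  ]
}}

```text
time: 36.52
ee_pos: [0.4568, -0.3366, 0.1917]
orientation: [0.708, -0.001, 0.002, -0.706]
wrist_force: [-0.5, 0.9, -1.1]
finger_gap: 0.0602
```

```bash
python3 - <<'E'
from look import *
st(); look(("brush","shoehorn","spray_can","shoe_left"))
f=ctrl.grab_frame("top"); crop(f,"t13",175,160,160,90,5)
c=cloud(f,np.ones(f["depth"].shape,bool)); k=(c[:,0]>.47)&(c[:,0]<.53)&(c[:,1]>-.05)&(c[:,1]<.03)&(c[:,2]>.105)&(c[:,2]<.125)
print("grip",obb(c[k]))
k=(c[:,0]>.52)&(c[:,0]<.64)&(c[:,1]>-.0)&(c[:,1]<.05)&(c[:,2]>.086)&(c[:,2]<.095)
print("pull",obb(c[k]))
k=(c[:,0]>.54)&(c[:,0]<.61)&(c[:,1]>-.15)&(c[:,1]<-.0)&(c[:,2]>.036)&(c[:,2]<.06); b=c[k]
print("brush",obb(b),b[:,2].mean(), np.linalg.lstsq(np.c_[b[:,:2],np.ones(len(b))],b[:,2],rcond=None)[0])
E
```

```text
t 36.52 p [ 0.4568 -0.3366  0.1917] head -0.004 ydown [ 0.002 -0.003 -1.   ] gap 0.0602 F [-0.5  0.9 -1.1] j [-0.74  0.47  1.56 -0.    1.11 -0.74]
top brush 0.9 c [579.5 -78.4] ((44.1, 124.3), 0.91) ztop 0.05
top shoehorn 0.82 c [ 626.3 -365.6] ((122.8, 208.3), 27.84) ztop 0.007
top spray_can 0.72 c [577.1 102.6] ((179.0, 129.5), 89.89) ztop 0.073
top spray_can 0.69 c [673.4 408.7] ((46.2, 44.5), 36.88) ztop 0.158
top shoe_left 0.87 c [785.1 -68.7] ((65.3, 176.0), 4.09) ztop 0.076
scene brush 0.84 c [ 464.1 -479. ] ((126.2, 43.7), 38.2) ztop 0.045
scene brush 0.69 c [577.9 -74.7] ((120.8, 47.5), 89.36) ztop 0.053
scene brush 0.69 c [571. 105.] ((133.3, 181.1), 0.19) ztop 0.078
scene shoehorn 0.94 c [ 643.7 -452.4] ((168.0, 32.5), 36.51) ztop 0.009
scene shoehorn 0.3 c [574.2  20.5] ((378.0, 175.4), 89.94) ztop 0.08
scene spray_can 0.66 c [673.9 409. ] ((44.4, 48.5), 65.37) ztop 0.158
scene shoe_left 0.9 c [785.4 -69.7] ((68.3, 172.7), 5.18) ztop 0.076
grip ((502.4, -9.4), (28.9, 11.0), 88.28)
pull ((577.9, 18.8), (116.3, 20.9), 5.51)
brush ((579.6, -78.4), (44.3, 124.5), 0.74) 0.04639168677994854 [0.0196712  0.00061883 0.03505569]
```

View pics/t13.png

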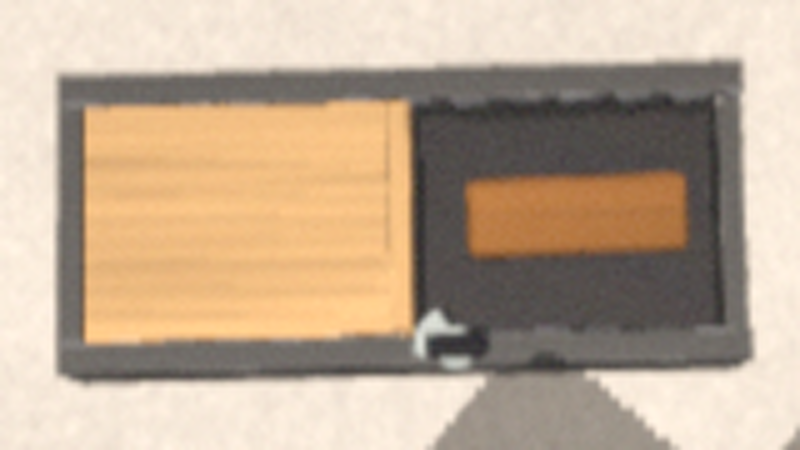

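The brush lies flat and central at crop (578,215), the cover is shut and the latch is in its original locked pose. One last check of the whole top for leftovers.

```bash
python3 - <<'E'
from look import *
look(("tin_1","jar_1"))
f=ctrl.grab_frame("scene"); cv2.imwrite("pics/end.png",f["color"])
E
```

```text
(no output)
```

View pics/end.png

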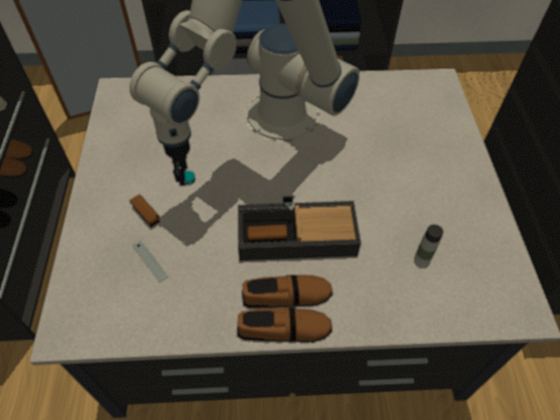

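The end picture shows only the turquoise look-alike (188,178), the other brush (145,210), shoehorn, shoes and can left outside. Handing in.

```bash
python3 - <<'E'
from h import *
print(ctrl.sign_off())
E
```

```text
the job is handed in; nothing more can be done
None
```

The shoe-care kit is put away and the job is handed in, at about 37 s of the 210 s allowed. `ctrl.sign_off()` reported no verdict.

I freed the thumb turn, slid the cover open and set the two tins and the one jar that were out flat in the tin bay. Then I slid the cover shut, locked it, and laid the chosen brush bristles down in the other bay.

**Last checks:**
- **Cover:** the pull measures y ≈ 0.019, the same as when it was shut at the start.
- **Thumb turn:** the grip is back in its locked direction, within about 0.03 rad.
- **Brush:** level, its underside about 6–10 mm above the island by depth (bay floor 8 mm), centred near (0.579, −0.078).
- **Left alone:** the can, shoe and shoehorn measured within a few millimetres of where they started, except as noted below. The turquoise tin and the second brush were not moved.

**Checks that failed or disagreed:**
- While I was fetching the second tin, the jar and first tin in the bay shifted by 5–10 mm. Both still stood upright, and the cover shut without trouble.
- The cover met its stop with about 47 N at the wrist, because I pushed slightly past shut.
- In the last look, the top camera's shoehorn reading was a bad, merged region. The scene camera's reading agreed with the start.
- The items under the shut cover could not be seen after it closed.

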